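Take the screw cap off the batter dispenser for washing

TASK

Shut the dispenser's valve by swinging its bar handle fully crosswise to the pipe, then slide the white pan centrally under the outlet. Unscrew the two-eared cap from the outlet (clockwise seen from above) until it drops and is caught in the pan, then slide the pan with the cap in it to the middle of the black mat and let go. Keep the pan flat on the table throughout, never let the cap land anywhere but in the pan, and leave the cakes and the canister where they are.

Things in the scene. Friction and masses are not known exactly. Their poses are not given: they have to be found in the camera images.
- dispenser: Fixed steel batter dispenser. Origin on the table exactly below the outlet's vertical axis; z up; +x runs from the outlet along the pipe to the column (away from the robot, yaw within 0.3 rad). Level pipe 32 mm in diameter, centreline 135 mm up, from x = -18 mm to the column face at x = 155 mm; column 130 mm wide, 165 mm high with its lid.
- outlet (a point): Lower end of the threaded outlet stub (34 mm in diameter) under the pipe, 80 mm above the table, on the outlet axis. The cap hangs on it. Right-hand thread, 10 mm lead: the cap loosens clockwise seen from above, sinks 10 mm a turn, comes free after 1.5 to 2 turns (its underside then about 53 mm above the table) and drops within 40 mm of the axis. It hangs a little crooked in the last half turn.
- valve (a joint): Bar handle on a vertical pivot on top of the pipe at x = 90 mm, y = 0 of the dispenser. 0 = open: it points along the pipe to the dispenser's -x, over the outlet. Grows clockwise seen from above (tip goes to the dispenser's +y); 1.57 rad = shut, crosswise, tip at +y; stop at 1.6. Needs about 0.12 N m and stays where it is left.
- valve_tip (a point): Point in the bar handle 95 mm from the pivot (5 mm from its end), at mid-height. The bar is 22 mm wide, 16 mm high, spanning 165 to 181 mm above the table.
- cap: Loose aluminium screw cap on the outlet: a cup 62 mm in diameter, 42 mm high, closed below. Origin at the centre of its underside, z up; starts about 74 mm above the table. Two opposite ears reach to 64 mm from the axis, at +50 and -130 degrees from the cap's x axis; each a bar 12 mm wide, 14 mm high, 22 to 36 mm above the origin. About 0.18 kg, turns easily, stays where left.
- pan: Loose white plastic catch pan with a bar handle. Square tub 190 mm by 190 mm (rim lip 200 mm), 40 mm high, walls and floor 5 mm. Origin at the centre of the underside of the tub, z up; the handle points to its -x. About 0.3 kg.
- pan_handle (a point): Middle of the pan's bar handle, 136 mm from the pan's origin along its -x and 30 mm above the table. The bar is 80 mm long along the pan's x, 26 mm wide, 18 mm high (21 to 39 mm above the table).
- mat: Thin black rubber mat, 240 mm square, lying flat on the table (too thin to matter for sliding); origin at its centre. It lies on the other side of the dispenser from the pan's start.
- ring_cake_a: Bystander: brown ring cake, 92 mm across, 50 mm high; origin under its centre.
- ring_cake_b: Bystander: brown ring cake, 92 mm across, 36 mm high; origin under its centre.
- canister: Bystander: steel jar, 80 mm across, 130 mm high; origin under its centre.

How it is judged:
By the outcome, as a careful person would: the job done as asked, in the order asked, and still so for the second after the job is handed in, with the robot touching nothing.
It also fails if it takes over 72 s, if anything falls off the work surface, if the arm or the gripper's body presses on something with over 40 N, if the wrist force passes 120 N, or if a joint passes its speed limit or range.

ROBOT

A 6-joint arm with a two-finger parallel gripper is mounted at the origin on the work surface. World frame = base frame: x ahead of the robot, y to its left, z up, the work surface at z = 0. Lengths are in mm, angles in rad, forces in N, time in s.
With the tool pointing down it reaches from about 300 to 775 mm from the base axis. Payload 14.6 kg.
Tool frame: the origin (TCP) lies between the finger pads; the fingertips stand 14 mm ahead of it and the grasp point (between the pads) lies 5 mm behind it; z points along the fingers, y is the line along which they close (so a half turn about z gives the same grasp; the last joint's range is limited). The gripper opens to 94 mm and grips with 3 to 60 N. Pads are 16 mm wide; open, the fingers measure 119 mm over their backs; the gripper's body (75 mm by 177 mm) begins 78 mm behind the grasp point.
Start: joints at [-0.067, 0.3, 1.521, -0, 1.321, -0.067], TCP at [549.99, -0.002, 195.646] pointing down, gripper open.
Joint ranges: [-3.03, 3.03], [-0.79, 2.21], [0.23, 2.52], [-1.04, 4.18], [0, 3.07], [-2.55, 2.55]. Speed limits (rad/s): [2.22, 2.22, 2.57, 3.14, 3.14, 3.14].

INTERFACE

Orientations are given as a unit quaternion [x, y, z, w].
In Python, from cell import bot gives the robot as it stands. The module is installed in compiled form; this text tells all that it offers.
- The arm moves only by the tool servo_tool, never from a script. Its argument "rows" is one flat list of numbers, 6 for each row, row after row: the shift along the tool's x, y, z in mm, then the turn, a rotation vector about the tool's x, y, z in rad. In form: [x, y, z, wx, wy, wz, x, y, z, wx, wy, wz, ...]. A call has exactly 8 rows; each row is the pose to reach, as a shift and turn from the pose commanded when the call began, along the tool's axes at that moment; what a row does not reach only later rows make up. A row lasts 1/8 s, in which the tool goes at most 62.5 mm and 10.7 degrees, less where a joint would pass 70% of its speed; a pose out of reach is approached as far as the arm can. A call with a gripper value outside its range is refused whole. "fingers" is the finger opening in mm, from 0 to 94, set as the call begins (left out, the last holds). The fingers move at their own pace and stop on an object; the grip force is fixed at half the most. Time passes only in rows, so rows that repeat a pose let the fingers close, or fill a call up. It gives the time, the measured TCP pose, the force, the opening and the grip force at its end, in the units of the state.
- bot.read_state(): the state, without advancing time (a new reading comes with each control period).
- bot.get_image(name): name is "scene" or "side" or "wrist"; returns a dict with "frame" (400x640x3 uint8, red, green, blue), "fx", "fy", "cx", "cy" (pixels), "k1" (the pictures are not rectified: a ray, as slopes to the right and down, at radius r is drawn at 1 + k1 r^2 times it, then the intrinsics apply), "eye" and "rotation" of the camera in the world. Camera axes: x right, y down, z forward; pixel columns grow to the right and rows downward; lengths in mm; the calibration is good to about 2 mm. A picture is of the moment at which its call begins. There is no depth.
- bot.sign_off(): hands the job in; it is judged then, once.
The state is a dict: "time_s": time; "joints": joint angles; "joint_velocities": joint speeds; "joint_torque": joint torques, N m; "tcp_pos": TCP position; "ee_rot": TCP orientation; "wrist_force": force on the tool from outside, world axes, zero at the start; "wrist_torque": the same for the moment, N m; "gripper_width": finger opening in mm; "gripper_force": force on a finger pad.
Only numpy, scipy, OpenCV 4.12 (cv2) and the standard library are available. Lean on these libraries where they do the work, as an engineer would, in place of code of your own. Each camera call takes 0.05 s, during which the arm holds its last target. There are 200 camera calls.

## Working session

There is one attempt and no reset: what is moved stays moved. The work goes in short steps, Python scripts to look and compute and a tool call to move; the robot and the scene stay as the last step left them, time stands still between calls to the robot, and variables do not carry over. Pictures are saved under pics/ and viewed, at most 10 in all, crops included, and the job is handed in when it is done.

Besides the shell and the picture viewer there is one more tool, called after "Request:" as a command line: name --argument value ..., lists and objects as JSON in quotes. servo_tool: Moves the arm, as the interface text tells. Its arguments: {"type":"object","properties":{"rows":{"type":"array"},"fingers":{"type":"number"}},"required":["rows"]}

```bash
mkdir -p pics; cat > h.py <<'E'
import numpy as np,cv2
from cell import bot
def snap(n,tag):
    d=bot.get_image(n); cv2.imwrite(f'pics/{tag}.png',d['frame'][:,:,::-1]); np.savez(f'pics/{tag}.npz',**d); return d
def K(d): return np.array([[float(d['fx']),0,float(d['cx'])],[0,float(d['fy']),float(d['cy'])],[0,0,1]])
def ray(d,uv):
    p=cv2.undistortPoints(np.array(uv,float).reshape(-1,1,2),K(d),np.array([float(d['k1']),0,0,0])).reshape(-1,2)
    return np.c_[p,np.ones(len(p))]@np.array(d['rotation']).T
def onz(d,uv,z):
    r=ray(d,uv); e=np.array(d['eye'],float); return e+r*((z-e[2])/r[:,2])[:,None]
def proj(d,P):
    R=np.array(d['rotation']);c=(np.array(P,float).reshape(-1,3)-np.array(d['eye']))@R
    s=c[:,:2]/c[:,2:];s=s*(1+float(d['k1'])*(s**2).sum(1))[:,None]
    return s*[float(d['fx']),float(d['fy'])]+[float(d['cx']),float(d['cy'])]
def load(t): return dict(np.load(f'pics/{t}.npz'))
E
python3 - <<'E'
from h import *
for n in ['scene','side']:
    d=snap(n,n+'0'); print(n,d['eye'],np.round(d['rotation'],3).tolist(),d['fx'],d['k1'])
a=[cv2.imread(f'pics/{n}0.png') for n in ['scene','side']]
s=bot.read_state(); print(s['tcp_pos'],s['ee_rot'],s['time_s'])
E
```

```text
scene [1333.06480025  497.56558447  724.32974089] [0.426, 0.763, -0.429, -0.228] 375.1732046552287 -0.07707076952667373
side [231.25046019 935.65774149 662.5586988 ] [-0.137, 0.852, -0.498, 0.086] 403.3579574525525 -0.061992760059780314
[ 5.49761880e+02 -8.21534095e-04  1.95146174e+02] [ 7.07115283e-01  7.07098103e-01 -3.35945553e-04 -3.69931351e-04] 0.1
```

View pics/scene0.png

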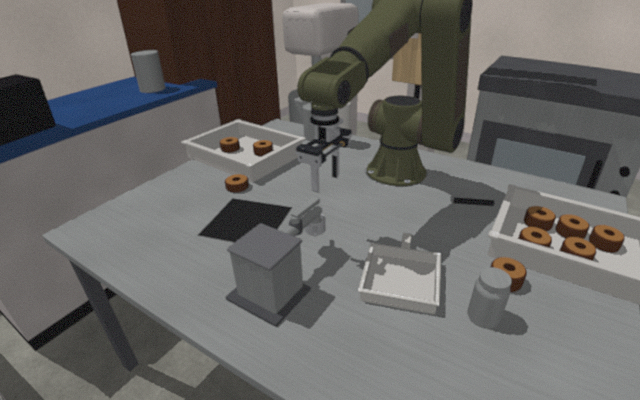

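View pics/side0.png

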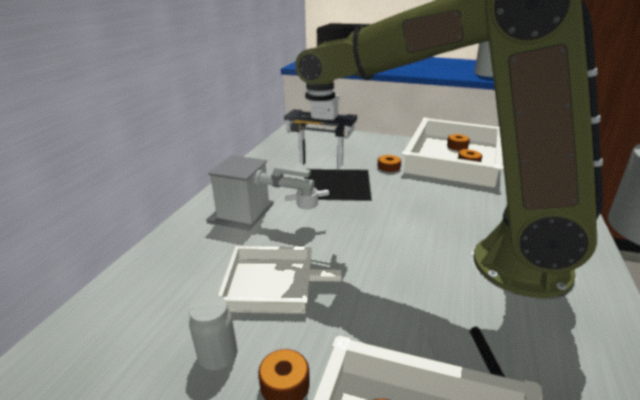

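Scene view: column around (268,270), valve and outlet around (308,218), pan (403,280) with its handle at (407,240), mat (247,220). Side view: column (240,190), cap (308,198), pan (268,280), mat (340,184). The rotation comes as a quaternion, so I'll convert it and look closer.

```bash
sed -i "s/np.array(d\['rotation'\])/Rm(d)/g" h.py; cat >> h.py <<'E'
from scipy.spatial.transform import Rotation as Ro
def Rm(d): return Ro.from_quat(np.array(d['rotation'])).as_matrix()
E
python3 - <<'E'
from h import *
for n in ['scene0','side0']:
    d=load(n); f=d['frame']; 
    print(n,'fwd',Rm(d)[:,2])
    dark=(f.max(2)<45).astype(np.uint8)
    box=np.zeros_like(dark)
    if n=='scene0': box[190:250,190:300]=1
    else: box[160:205,300:380]=1
    c=max(cv2.findContours(dark*box,0,2)[0],key=cv2.contourArea)
    M=cv2.approxPolyDP(c,4,True).reshape(-1,2); print('mat',M.tolist(),np.round(onz(d,M,0)[:,:2]).tolist())
a=cv2.imread('pics/scene0.png')[190:330,220:460]; b=cv2.imread('pics/side0.png')[140:320,200:380]
a=cv2.resize(a,None,fx=3.3,fy=3.3,interpolation=cv2.INTER_CUBIC); b=cv2.resize(b,None,fx=3.3,fy=3.3,interpolation=cv2.INTER_CUBIC)
cv2.imwrite('pics/ca.png',a);cv2.imwrite('pics/cb.png',b)
E
```

```text
scene0 fwd [-0.71319495 -0.46084959 -0.52817669]
mat [[200, 234], [235, 240], [258, 222], [276, 227], [289, 208], [232, 200]] [[730.0, -373.0], [694.0, -251.0], [579.0, -253.0], [570.0, -183.0], [455.0, -215.0], [520.0, -431.0]]
side0 fwd [ 0.28332356 -0.8252241  -0.48860305]
mat [[309, 177], [318, 188], [330, 190], [323, 198], [369, 198], [364, 171], [312, 171]] [[702.0, -311.0], [643.0, -239.0], [598.0, -238.0], [604.0, -177.0], [458.0, -223.0], [521.0, -421.0], [709.0, -363.0]]
```

View pics/ca.png

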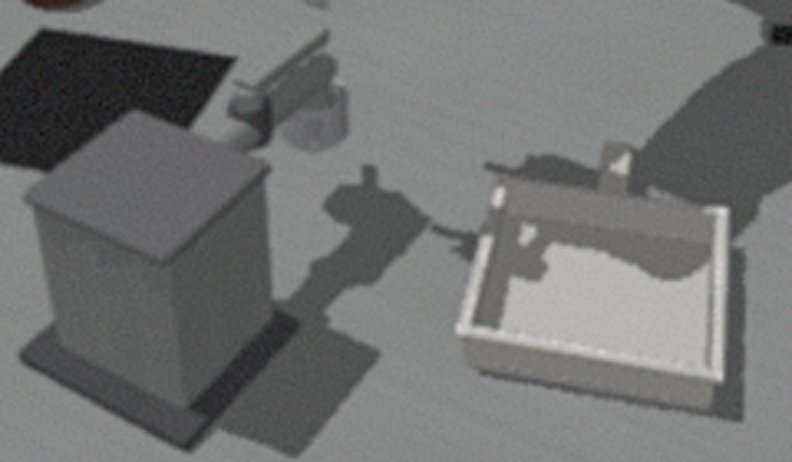

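View pics/cb.png

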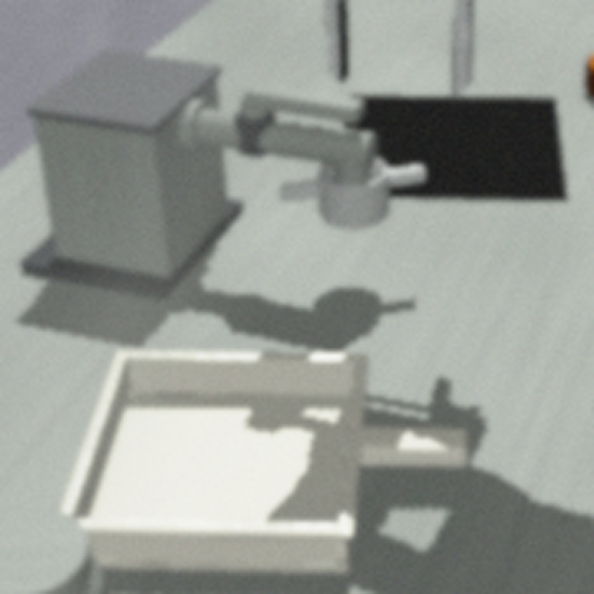

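Crops: lid corners, pan rim corners, the valve bar (side crop (250,103)-(360,110)) and the cap with its ears (ear tips (425,172) and (283,190)) are visible. Casting rays onto known heights.

```bash
python3 - <<'E'
from h import *
A=load('scene0');B=load('side0')
ca=lambda p:np.array(p,float)/3.3+[220,190]-0.35
cb=lambda p:np.array(p,float)/3.3+[200,140]-0.35
for nm,d,c,lid,pan,bar,cap,ear in [('scene',A,ca,[(135,110),(270,168),(165,262),(30,197)],[(497,182),(729,210),(722,378),(460,330)],[(326,36),(238,85)],[(316,140)],[(328,32)]),
  ('side',B,cb,[(97,52),(220,72),(155,128),(30,112)],[(116,352),(367,354),(354,528),(66,518)],[(362,107),(250,100)],[(355,212)],[(425,172),(283,190)])]:
    L=onz(d,c(lid),165)[:,:2]; P=onz(d,c(pan),40)[:,:2]
    print(nm,'lid',L.round().tolist(),L.mean(0).round(1),'rect',cv2.minAreaRect(L.astype(np.float32)))
    print(' pan',P.round().tolist(),P.mean(0).round(1),cv2.minAreaRect(P.astype(np.float32)))
    print(' bar',onz(d,c(bar),178)[:,:2].round().tolist(),'cap bottom',onz(d,c(cap),74)[:,:2].round(),'ear',onz(d,c(ear),74+29)[:,:2].round().tolist())
E
```

```text
scene lid [[751.0, -74.0], [757.0, 60.0], [877.0, 59.0], [874.0, -68.0]] [814.5  -5.6] rect ((813.751953125, -7.3565216064453125), (135.1274871826172, 122.86455535888672), 88.77770233154297)
 pan [[541.0, 146.0], [475.0, 334.0], [663.0, 389.0], [718.0, 202.0]] [599.3 267.7] ((596.8198852539062, 265.9407043457031), (196.4272918701172, 198.98313903808594), 16.234649658203125)
 bar [[598.0, 8.0], [696.0, -12.0]] cap bottom [[609.   1.]] ear [[490.0, -62.0]]
side lid [[876.0, -69.0], [744.0, -61.0], [747.0, 59.0], [866.0, 63.0]] [808.   -1.9] rect ((811.4458618164062, -1.0378265380859375), (131.90708923339844, 132.18832397460938), 88.40337371826172)
 pan [[720.0, 202.0], [531.0, 144.0], [474.0, 328.0], [660.0, 380.0]] [596.3 263.5] ((597.080810546875, 265.175537109375), (198.76473999023438, 192.656494140625), 17.151132583618164)
 bar [[585.0, -5.0], [681.0, 10.0]] cap bottom [[595.  -6.]] ear [[542.0, -44.0], [649.0, 24.0]]
```

Request:
servo_tool --rows '[0,0,-30,0,0,0,0,0,-60,0,0,0,0,-10,-90,0,0,0,0,-20,-120,0,0,0,0,-30,-150,0,0,0,0,-30,-180,0,0,0,0,-30,-180,0,0,0,0,-30,-180,0,0,0]'

```text
time_s: 1.1
tcp_pos: [519.9, 0.0, 374.4]
ee_rot: [0.707, 0.707, -0.001, -0.001]
wrist_force: [0.9, 0.3, -0.5]
gripper_width: 94.2
gripper_force: 0.0
```

```bash
python3 - <<'E'
from h import *
d=snap('wrist','w1'); print(d['eye'],Rm(d).round(2).tolist(),bot.read_state()['tcp_pos'])
E
```

```text
[519.80822144  77.40267942 563.31019653] [[1.0, 0.0, -0.0], [-0.0, -0.96, -0.26], [-0.0, 0.26, -0.96]] [5.19819737e+02 2.18653148e-02 3.74242331e+02]
```

View pics/w1.png

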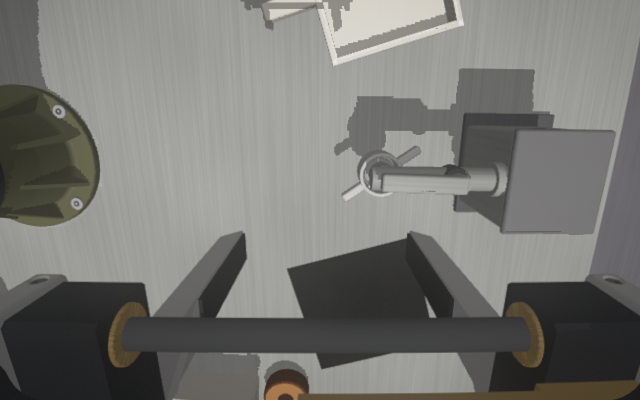

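Wrist view: cap ring centre near (378,173), ears at (418,149) and (345,197), valve bar between (384,180) and (466,180), lid at (502–614, 130–234), pan top right, mat edges clear.

```bash
python3 - <<'E'
from h import *
d=load('w1')
f=lambda n,p,z:print(n,onz(d,p,z)[:,:2].round(1).tolist())
f('lid',[(517,130),(614,131),(600,234),(502,232)],165)
f('bartip edges',[(383,168),(383,191),(466,178),(466,195)],181)
f('ears',[(418,149),(345,197)],110)
f('ring',[(378,173)],116); f('ringext',[(359,173),(399,173),(378,152),(378,195)],116)
f('pipe collar',[(503,163),(503,192)],135)
f('pan corner',[(336,64),(463,22),(455,0)],40)
f('mat',[(289,268),(408,239),(322,368)],0)
im=cv2.imread('pics/w1.png')[130:250,330:530];cv2.imwrite('pics/cw.png',cv2.resize(im,None,fx=4,fy=4,interpolation=cv2.INTER_CUBIC))
E
```

```text
lid [[747.8, 55.6], [869.2, 55.8], [880.9, -77.7], [747.8, -74.4]]
bartip edges [[586.0, 11.9], [587.3, -15.9], [685.4, 0.1], [687.7, -20.7]]
ears [[645.3, 26.1], [546.1, -42.0]]
ring [[590.7, -6.2]]
ringext [[564.5, -6.3], [619.7, -6.2], [589.5, 22.6], [592.0, -37.5]]
pipe collar [[752.5, 11.1], [758.1, -28.3]]
pan corner [[533.8, 144.0], [718.0, 202.7], [703.7, 231.6]]
mat [[449.3, -209.3], [669.4, -150.6], [510.7, -439.0]]
```

View pics/cw.png

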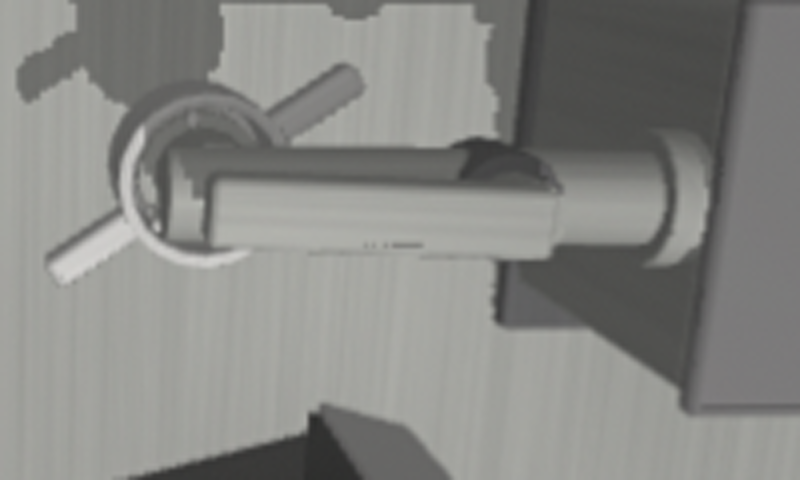

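```bash
python3 - <<'E'
from h import *
d=load('w1'); c=lambda p:np.array(p,float)/4+[330,130]-.4
f=lambda n,p,z:(print(n,onz(d,c(p),z)[:,:2].round(1).tolist()),onz(d,c(p),z)[:,:2])[1]
b=f('bar',[(212,178),(560,188),(558,258),(210,248)],181)
t=(b[0]+b[3])/2;e=(b[1]+b[2])/2;u=(e-t)/np.linalg.norm(e-t);print(t,e,np.degrees(np.arctan2(u[1],u[0])),'outlet',t+u*10,'pivot',t+u*100)
E=f('ears',[(345,70),(358,90),(46,262),(65,285)],110); 
a=(E[0]+E[1])/2;z=(E[2]+E[3])/2;print((a+z)/2,np.linalg.norm(a-z)/2,np.degrees(np.arctan2(*(a-z)[::-1])))
r=f('ring outer bottom rim top',[(122,182),(205,92),(200,268),(285,150)],116)
M=onz(d,[(289,268),(408,239),(322,368)],0)[:,:2];print('mat centre',(M[1]+M[2])/2, np.linalg.norm(M[0]-M[1]),np.linalg.norm(M[0]-M[2]))
P=onz(d,[(336,64),(463,22)],40)[:,:2];v=(P[1]-P[0]);v/=np.linalg.norm(v);print('pan ang',np.degrees(np.arctan2(v[1],v[0])),'ctr',P.mean(0)+100*np.array([-v[1],v[0]]))
A=load('scene0')
# scene-mat
M=onz(A,[(232,200),(289,208),(200,234)],0)[:,:2];print((M[1]+M[2])/2)
E
```

```text
bar [[585.9, 4.6], [689.5, 1.8], [691.4, -19.6], [586.2, -16.6]]
[586.05291911  -5.99259119] [690.4431902   -8.87432706] -1.5812716938563047 outlet [596.049111    -6.26854013] pivot [686.01483795  -8.75208059]
ears [[642.1, 28.7], [647.1, 21.9], [540.5, -39.2], [547.4, -47.7]]
[594.2789179   -9.07287677] 60.94718436646294 34.352737420691696
ring outer bottom rim top [[566.1, -9.2], [593.4, 21.8], [594.3, -39.8], [621.8, 2.0]]
mat centre [ 590.03065015 -294.81133414] 227.81563918521823 237.79643801687885
pan ang 17.661589166694654 ctr [595.54841375 268.65725696]
[ 592.70906895 -293.78343828]
```

Request:
servo_tool --rows '[-10,15,0,0,0,0.18,-20,30,0,0,0,0.36,-35,50,30,0,0,0.54,-45,70,60,0,0,0.72,-55,90,90,0,0,0.9,-55,90,120,0,0,1.08,-55,90,140,0,0,1.26,-55,90,160,0,0,1.44]' --fingers 0

```text
time_s: 2.15
tcp_pos: [609.5, -55.0, 213.5]
ee_rot: [0.998, 0.062, -0.001, -0.0]
wrist_force: [-0.5, 0.5, 0.2]
gripper_width: 17.2
gripper_force: 0.0
```

Request:
servo_tool --rows '[0,0,10,0,0,0.1308,0,0,20,0,0,0.1308,0,0,30,0,0,0.1308,0,0,42,0,0,0.1308,0,0,42,0,0,0.1308,0,0,42,0,0,0.1308,0,0,42,0,0,0.1308,0,0,42,0,0,0.1308]'

```text
time_s: 3.15
tcp_pos: [610.1, -55.0, 173.9]
ee_rot: [1.0, 0.0, 0.0, 0.0]
wrist_force: [0.2, 0.2, -0.3]
gripper_width: 0.6
gripper_force: 0.0
```

```bash
python3 - <<'E'
from h import *
s=bot.read_state();print(s['tcp_pos'],s['ee_rot'],s['joints'],s['gripper_width'])
print(Ro.from_quat(s['ee_rot']).as_matrix().round(4))
d=load('w1');print('cake',onz(d,[(287,385)],50)); A=load('scene0');B=load('side0')
for D,n,w in ((A,'s',(slice(165,200),slice(215,260))),(B,'b',(slice(148,178),slice(370,405)))):
    f=D['frame'].astype(int);m=(f[:,:,0]-f[:,:,2]>50);mm=np.zeros_like(m);mm[w]=m[w];y,x=np.nonzero(mm);print(n,onz(D,[(x.mean(),y.mean())],25))
print('pan handle',onz(A,[(407,238)],35),onz(B,[(334,272)],30))
E
```

```text
[610.08552862 -55.01615942 173.94352676] [9.99999971e-01 5.23076281e-05 2.30998036e-04 4.54461417e-05] [-1.49709666e-01  4.56287684e-01  1.35809673e+00 -2.15834140e-05
  1.32673786e+00  1.42098726e+00] 0.6219770205514097
[[ 1.e+00  1.e-04  5.e-04]
 [ 1.e-04 -1.e+00 -1.e-04]
 [ 5.e-04  1.e-04 -1.e+00]]
cake [[ 443.60871399 -433.98539107   50.        ]]
s [[ 424.86378862 -496.89581402   25.        ]]
b [[ 438.4000141 -485.3550074   25.       ]]
pan handle [[449.98675971 223.90770736  35.        ]] [[448.07886149 209.61127659  30.        ]]
```

Request:
servo_tool --rows '[0,-22,0,0,0,0,-3,-43,0,0,0,0,-2,-63,0,0,0,0,6,-83,0,0,0,0,19,-101,0,0,0,0,37,-114,0,0,0,0,50,-119,0,0,0,0,55,-121,0,0,0,0]'

```text
time_s: 4.15
tcp_pos: [665.6, 67.1, 173.2]
ee_rot: [1.0, 0.0, -0.0, 0.0]
wrist_force: [-0.8, 0.3, 0.3]
gripper_width: 0.7
gripper_force: 0.0
```

Request:
servo_tool --rows '[1,0,0,0,0,0,2,0,0,0,0,0,3,0,0,0,0,0,4,0,0,0,0,0,5,0,0,0,0,0,5,0,0,0,0,0,5,0,0,0,0,0,5,0,0,0,0,0]'

```text
time_s: 5.15
tcp_pos: [670.0, 66.0, 173.7]
ee_rot: [1.0, -0.0, -0.0, 0.0]
wrist_force: [0.7, 0.4, 0.2]
gripper_width: 0.4
gripper_force: 0.0
```

Request:
servo_tool --rows '[1,0,0,0,0,0,2,0,0,0,0,0,3,0,0,0,0,0,4,0,0,0,0,0,4,0,0,0,0,0,4,0,0,0,0,0,4,0,0,0,0,0,4,0,0,0,0,0]'

```text
time_s: 6.15
tcp_pos: [674.0, 66.0, 173.7]
ee_rot: [1.0, 0.0, 0.0, -0.0]
wrist_force: [1.2, 0.1, 0.2]
gripper_width: 0.2
gripper_force: 0.0
```

```bash
python3 - <<'E'
from h import *
a=snap('side','s2')['frame'][120:240,200:360,::-1]; b=snap('scene','c2')['frame'][170:290,220:380,::-1]
cv2.imwrite('pics/v2.png',cv2.resize(np.vstack([a,b]),None,fx=2.5,fy=2.5,interpolation=cv2.INTER_CUBIC))
E
```

```text
(no output)
```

View pics/v2.png

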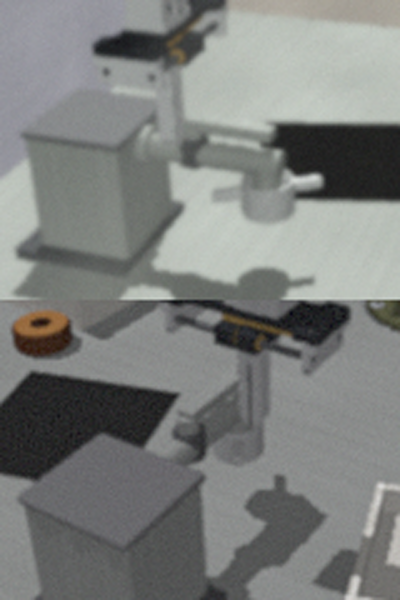

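The bar still looks lengthwise along the pipe; I need a clearer look from the wrist camera.

```bash
python3 - <<'E'
from h import *
d=snap('wrist','w2')
s=load('s2');a=s['frame'][130:210,225:345,::-1]
print('finger tip side px',proj(s,[674,66,160]),proj(load('c2'),[674,66,160]),'pred bar tip',proj(s,[[686,86,181],[591,-6,181]]),proj(d,[[686,86,181],[591,-6,181],[674,66,160]]))
a=cv2.resize(a,(600,400),interpolation=cv2.INTER_CUBIC)[:200+180]
w=cv2.resize(d['frame'][:,:,::-1],(352,220))
b=np.zeros((600,600,3),np.uint8);b[:380]=a;b[380:,:352]=w
cv2.imwrite('pics/v3.png',b)
E
```

```text
finger tip side px [[269.68915286 184.81624624]] [[321.71312168 225.84510718]] pred bar tip [[261.79950395 180.49389586]
 [307.50842744 170.71057034]] [[292.43989833 224.12096305]
 [434.51575314 358.39412797]
 [326.59510182 230.71237217]]
```

View pics/v3.png

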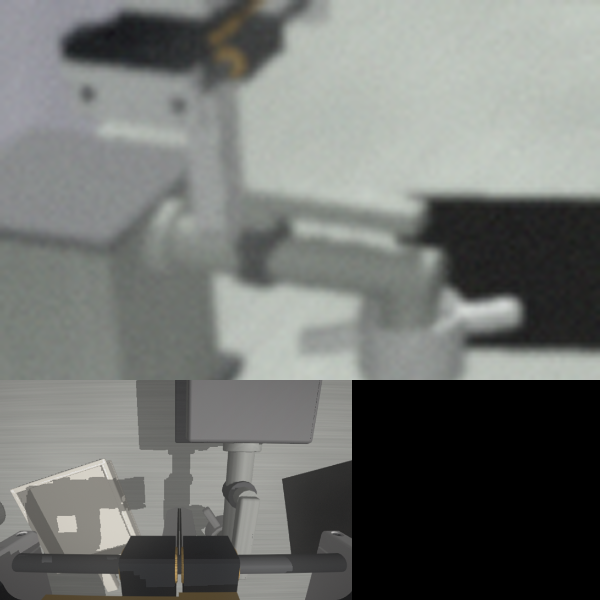

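```bash
python3 - <<'E'
from h import *
d=load('w2');g=cv2.cvtColor(d['frame'],cv2.COLOR_RGB2GRAY)
L=cv2.createLineSegmentDetector().detect(g[190:320,370:500])[0].reshape(-1,2,2)+[370,190]
for l in L:
    if np.linalg.norm(l[0]-l[1])>18: print(l.round().tolist(),onz(d,l,181)[:,:2].round().tolist(),onz(d,l,165)[:,:2].round().tolist())
print(proj(d,[[686,-9,181]]))
for n,w in(('side0','s2'),('scene0','c2')):
    A=load(n)['frame'].astype(int);B=load(w)['frame'].astype(int)
    D=(abs(A-B).max(2)>40)
    reg=D[150:230,255:330] if n[:2]=='si' else D[190:250,270:340]
    print(n); print('\n'.join(''.join('#' if v else '.' for v in r) for r in reg[::2]))
E
```

```text
[[409.0, 220.0], [403.0, 200.0]] [[688.0, 18.0], [700.0, 22.0]] [[683.0, 14.0], [696.0, 18.0]]
[[414.0, 283.0], [432.0, 317.0]] [[647.0, 12.0], [623.0, -1.0]] [[638.0, 7.0], [612.0, -7.0]]
[[433.0, 317.0], [498.0, 316.0]] [[623.0, -2.0], [623.0, -44.0]] [[612.0, -8.0], [612.0, -54.0]]
[[406.0, 244.0], [407.0, 222.0]] [[673.0, 19.0], [687.0, 19.0]] [[666.0, 15.0], [682.0, 15.0]]
[[373.0, 283.0], [401.0, 283.0]] [[648.0, 37.0], [648.0, 20.0]] [[638.0, 35.0], [639.0, 16.0]]
[[434.0, 211.0], [469.0, 212.0]] [[694.0, 4.0], [694.0, -17.0]] [[689.0, -2.0], [689.0, -24.0]]
[[471.0, 217.0], [442.0, 215.0]] [[691.0, -18.0], [691.0, -1.0]] [[685.0, -25.0], [686.0, -7.0]]
[[440.0, 215.0], [427.0, 306.0]] [[692.0, 0.0], [631.0, 2.0]] [[687.0, -5.0], [620.0, -3.0]]
[[401.0, 267.0], [386.0, 278.0]] [[659.0, 21.0], [651.0, 30.0]] [[650.0, 17.0], [642.0, 27.0]]
[[399.0, 261.0], [387.0, 246.0]] [[662.0, 23.0], [672.0, 30.0]] [[654.0, 19.0], [665.0, 27.0]]
[[371.0, 242.0], [389.0, 269.0]] [[675.0, 40.0], [657.0, 28.0]] [[668.0, 38.0], [649.0, 25.0]]
[[421.0, 292.0], [428.0, 234.0]] [[641.0, 7.0], [680.
[... 4550 characters left out ...]
.............................................................
......................................................................
......................................................................
......................................................................
......................................................................
......................................................................
......................................................................
......................................................................
......................................................................
......................................................................
```

The bar is pixel-for-pixel unmoved, so I'll go back and push slowly, reading the force as I go.

Request:
servo_tool --rows '[-3,0,-20,0,0,0,-5,0,-50,0,0,0,-34,50,-50,0,0,0,-64,95,-50,0,0,0,-64,113,-50,0,0,0,-64,113,-20,0,0,0,-64,113,4,0,0,0,-64,113,4,0,0,0]'

```text
time_s: 7.3
tcp_pos: [609.9, -46.6, 169.0]
ee_rot: [1.0, 0.0, -0.001, -0.0]
wrist_force: [0.6, 0.6, -0.5]
gripper_width: 0.4
gripper_force: 0.0
```

Request:
servo_tool --rows '[0,-5,0,0,0,0,0,-10,0,0,0,0,0,-15,0,0,0,0,0,-20,0,0,0,0,0,-24,0,0,0,0,0,-28,0,0,0,0,0,-32,0,0,0,0,0,-36,0,0,0,0]'

```text
time_s: 8.3
tcp_pos: [609.9, -10.9, 169.7]
ee_rot: [1.0, -0.0, -0.0, 0.0]
wrist_force: [-0.4, -1.4, 0.5]
gripper_width: 0.5
gripper_force: 1.1
```

```bash
python3 - <<'E'
from h import *
s=bot.read_state();print(s['tcp_pos'],s['wrist_force'],s['wrist_torque'])
d=snap('side','s3');c=snap('scene','c3')
for n,w in(('side0','s3'),('scene0','c3')):
    A=load(n)['frame'].astype(int);B=load(w)['frame'].astype(int)
    D=(abs(A-B).max(2)>40)
    reg=D[150:200,255:330] if n[:2]=='si' else D[190:240,270:340]
    print(n); print('\n'.join(''.join('#' if v else '.' for v in r) for r in reg[::2]))
print(proj(d,[*[s['tcp_pos']-np.array([0,0,14])]]),proj(c,[*[s['tcp_pos']-np.array([0,0,14])]]))
E
```

```text
[609.9478818  -10.86835179 169.6622809 ] [-0.36576586 -1.4040323   0.53517406] [-0.36537381  0.3819858  -0.01831657]
side0
................................................##.........................
................................................##.........................
................................................##.........................
................................................##.........................
................................................##.........................
................................................##.........................
................................................##.........................
...........................................................................
.................................................#.........................
...........................................########........................
........................................################...................
...................................................#####...................
.................................................................
[... 2064 characters left out ...]
.
......................................................................
......................................................................
......................................................................
......................................................................
......................................................................
......................................................................
......................................................................
......................................................................
......................................................................
[[302.02901822 177.26010295]] [[310.83489417 207.42557062]]
```

The bar is moving now. I'll continue the arc in small steps.

Request:
servo_tool --rows '[-2,-5,0,0,0,0,-2,-10,0,0,0,0,-2,-15,0,0,0,0,-1,-20,0,0,0,0,0,-25,0,0,0,0,1,-30,0,0,0,0,3,-35,0,0,0,0,6,-40,0,0,0,0]'

```text
time_s: 9.4
tcp_pos: [616.1, 29.3, 169.6]
ee_rot: [1.0, -0.0, -0.0, -0.0]
wrist_force: [0.6, -2.8, 0.9]
gripper_width: 0.6
gripper_force: 1.0
```

```bash
cat > df.py <<'E'
from h import *
import sys
def go(k):
    s=bot.read_state();print(s['tcp_pos'],s['wrist_force'],s['gripper_force'])
    d=snap('side','s'+k)
    A=load('side0')['frame'].astype(int);D=(abs(A-d['frame']).max(2)>40)[150:200,240:330]
    print('\n'.join(''.join('#' if v else '.' for v in r) for r in D[::2]))
go(sys.argv[1])
E
python3 df.py 4
```

```text
[616.08035405  29.3360744  169.60843173] [ 0.58813882 -2.76877017  0.86648939] 1.0410951054655015
................................................###...####...#####........................
......................................................####....####........................
.......................................................##....#####........................
.......................................................###...#####........................
.......................................................###...#####........................
.......................................................###...#####........................
........................................................##....####........................
.......................................................####....##.........................
........................................................###...............................
........................................................###...............................
.....................................##########.........##.......#####....................
.
[... 572 characters left out ...]
...............................................................
..........................................................................................
..........................................................................................
..........................................................................................
..........................................................................................
..........................................................................................
..............................................###.........................................
..........................................................................................
```

Request:
servo_tool --rows '[4,-6,0,0,0,0,8,-12,0,0,0,0,13,-18,0,0,0,0,19,-23,0,0,0,0,25,-27,0,0,0,0,32,-31,0,0,0,0,39,-34,0,0,0,0,45,-36,0,0,0,0]'

```text
time_s: 10.45
tcp_pos: [661.4, 65.2, 169.5]
ee_rot: [1.0, 0.0, -0.0, -0.0]
wrist_force: [-1.3, -1.7, 0.7]
gripper_width: 0.4
gripper_force: 0.8
```

```bash
python3 df.py 5
```

```text
[661.384961    65.20962865 169.49439286] [-1.28058407 -1.73469234  0.66918236] 0.7896193304623011
.......#......................######.........................#####........................
........................####.....##..........................#####........................
.........................###.....##..........................#####........................
...................................#.........................#####........................
.................................##.#........................#####........................
..................................###.......................######........................
..................................###........................#####........................
..................................###.........................###.........................
..................................##......................................................
..........................................................................................
..........................................######.................######...................
.
[... 572 characters left out ...]
...............................................................
..........................................................................................
..........................................................................................
..........................................................................................
..........................................................................................
..........................................................................................
..............................................####........................................
..........................................................................................
```

Request:
servo_tool --rows '[1,0,0,0,0,0,2,-1,0,0,0,0,3,-1,0,0,0,0,4,-1,0,0,0,0,5,-1,0,0,0,0,6,-1,0,0,0,0,7,-1,0,0,0,0,8,-1,0,0,0,0]'

```text
time_s: 11.5
tcp_pos: [669.0, 66.1, 169.7]
ee_rot: [1.0, 0.0, 0.0, -0.0]
wrist_force: [-2.8, 0.4, 0.6]
gripper_width: 0.4
gripper_force: 1.6
```

```bash
python3 - <<'E'
from h import *
d=snap('wrist','w5');g=cv2.cvtColor(d['frame'],cv2.COLOR_RGB2GRAY)
p=proj(d,[[686,-9,181],[686,90,181]]);print(p)
x0,x1,y0,y1=int(p[:,0].min())-60,int(p[:,0].max())+60,int(p[:,1].min())-40,int(p[:,1].max())+60
L=cv2.createLineSegmentDetector().detect(g[y0:y1,x0:x1].copy())[0].reshape(-1,2,2)+[x0,y0]
for l in L:
    if np.linalg.norm(l[0]-l[1])>30: print(l.round().tolist(),onz(d,l,181)[:,:2].round().tolist())
E
```

```text
[[458.30742612 218.13313913]
 [284.6134088  218.25025989]]
[[406.0, 262.0], [408.0, 232.0]] [[658.0, 19.0], [677.0, 19.0]]
[[305.0, 188.0], [403.0, 192.0]] [[703.0, 78.0], [701.0, 23.0]]
[[244.0, 277.0], [229.0, 239.0]] [[649.0, 116.0], [673.0, 123.0]]
[[285.0, 226.0], [284.0, 196.0]] [[681.0, 90.0], [699.0, 90.0]]
[[306.0, 212.0], [347.0, 210.0]] [[690.0, 78.0], [691.0, 55.0]]
[[329.0, 234.0], [330.0, 276.0]] [[677.0, 65.0], [650.0, 64.0]]
[[296.0, 276.0], [304.0, 236.0]] [[649.0, 85.0], [675.0, 79.0]]
[[263.0, 189.0], [266.0, 230.0]] [[703.0, 101.0], [679.0, 101.0]]
[[391.0, 230.0], [431.0, 232.0]] [[679.0, 29.0], [677.0, 6.0]]
[[321.0, 276.0], [322.0, 234.0]] [[650.0, 69.0], [677.0, 69.0]]
[[325.0, 236.0], [324.0, 276.0]] [[675.0, 67.0], [650.0, 67.0]]
[[387.0, 197.0], [287.0, 193.0]] [[699.0, 32.0], [701.0, 88.0]]
[[450.0, 198.0], [388.0, 196.0]] [[698.0, -3.0], [699.0, 32.0]]
```

Request:
servo_tool --rows '[1,0,0,0,0,0,2,0,0,0,0,0,3,0,0,0,0,0,3,0,0,0,0,0,3,0,0,0,0,0,3,0,0,0,0,0,3,0,0,0,0,0,3,0,0,0,0,0]'

```text
time_s: 12.55
tcp_pos: [670.2, 66.1, 169.4]
ee_rot: [1.0, 0.0, -0.003, 0.0]
wrist_force: [-17.3, 0.2, 3.8]
gripper_width: 0.6
gripper_force: 8.6
```

Request:
servo_tool --rows '[-14,0,0,0,0,0,-25,0,-40,0,0,-0.06,-60,-40,-40,0,0,-0.12,-105,-80,-20,0,0,-0.18,-150,-120,10,0,0,-0.24,-190,-150,35,0,0,-0.297,-205,-161,50,0,0,-0.297,-205,-161,50,0,0,-0.297]' --fingers 64

```text
time_s: 13.55
tcp_pos: [466.4, 227.4, 119.4]
ee_rot: [0.989, 0.149, -0.0, 0.0]
wrist_force: [0.7, -0.7, -0.2]
gripper_width: 63.8
gripper_force: 0.0
```

```bash
python3 - <<'E'
from h import *
s=bot.read_state();print(s['tcp_pos'],s['time_s'])
d=snap('wrist','w6')
cv2.imwrite('pics/w6.png',d['frame'][:,:,::-1])
E
```

```text
[466.44008729 227.39445665 119.39989049] 13.55
```

View pics/w6.png

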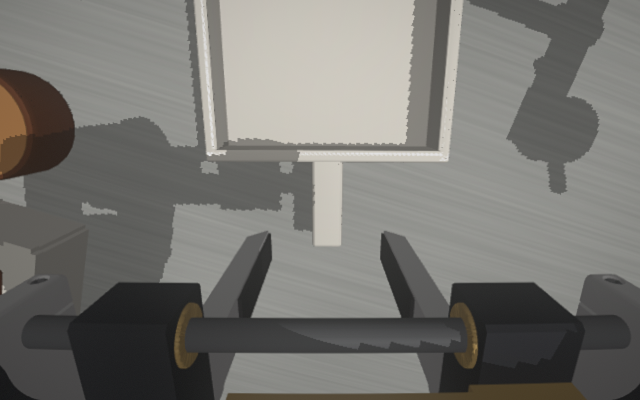

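Handle spans (313–342, 162–245) and the near rim runs along row ~156 from x=207 to 448. It's well aligned with the gripper.

```bash
python3 - <<'E'
from h import *
d=load('w6');s=bot.read_state()
h=onz(d,[(327.5,245),(327.5,165)],39)[:,:2];r=onz(d,[(206,160),(448,160)],40)[:,:2]
u=np.array([np.cos(.297),np.sin(.297)]);v=np.array([-u[1],u[0]])
for n,P in(('handle',h),('rim',r)):
    print(n,P.round(1).tolist(),[(((q-s['tcp_pos'][:2])@u).round(1),((q-s['tcp_pos'][:2])@v).round(1)) for q in P])
print(np.degrees(np.arctan2(*(h[1]-h[0])[::-1])),np.degrees(np.arctan2(*(r[0]-r[1])[::-1]))-90)
E
```

```text
handle [[430.0, 215.2], [497.9, 236.2]] [(np.float64(-39.3), np.float64(-0.3)), (np.float64(31.7), np.float64(-0.1))]
rim [[472.8, 332.8], [531.2, 142.9]] [(np.float64(36.0), np.float64(99.7)), (np.float64(36.3), np.float64(-99.0))]
17.18855553035585 17.099742789840022
```

Request:
servo_tool --rows '[0,0,20,0,0,0,0,0,45,0,0,0,0,0,70,0,0,0,0,0,86,0,0,0,0,0,93,0,0,0,0,0,93,0,0,0,0,0,93,0,0,0,0,0,93,0,0,0]'

```text
time_s: 14.6
tcp_pos: [467.3, 227.1, 27.3]
ee_rot: [0.989, 0.148, 0.0, -0.0]
wrist_force: [1.0, 0.9, -0.1]
gripper_width: 64.2
gripper_force: 0.0
```

Request:
servo_tool --rows '[0,0,0,0,0,0,0,0,0,0,0,0,0,0,0,0,0,0,0,0,0,0,0,0,0,0,0,0,0,0,0,0,0,0,0,0,0,0,0,0,0,0,0,0,0,0,0,0]' --fingers 10

```text
time_s: 15.6
tcp_pos: [467.0, 227.0, 26.6]
ee_rot: [0.989, 0.148, -0.0, 0.0]
wrist_force: [0.0, 0.2, 0.4]
gripper_width: 25.1
gripper_force: 30.0
```

Request:
servo_tool --rows '[-3,9,0,0,0,0.03,-8,22,0,0,0,0.07,-13,37,0,0,0,0.11,-18,52,0,0,0,0.15,-23,67,0,0,0,0.19,-28,82,0,0,0,0.23,-33,97,0,0,0,0.27,-38,111,0,0,0,0.3]'

```text
time_s: 16.6
tcp_pos: [463.1, 108.7, 26.7]
ee_rot: [1.0, -0.003, 0.0, 0.0]
wrist_force: [-0.0, 1.1, -0.7]
gripper_width: 25.3
gripper_force: 30.1
```

Request:
servo_tool --rows '[-1,15,0,0,0,0,-1,32,0,0,0,0,-2,50,0,0,0,0,-3,68,0,0,0,0,-3,86,0,0,0,0,-4,103,0,0,0,0,-4,117,0,0,0,0,-4,117,0,0,0,0]'

```text
time_s: 17.6
tcp_pos: [458.8, -8.1, 26.6]
ee_rot: [1.0, -0.002, -0.0, 0.0]
wrist_force: [0.1, 0.2, -1.4]
gripper_width: 24.6
gripper_force: 30.0
```

```bash
python3 - <<'E'
from h import *
s=bot.read_state();print(s['tcp_pos'],s['ee_rot'],s['wrist_force'])
d=snap('wrist','w7')
print(proj(d,[[595,-7,40],[495,93,40],[495,-107,40],[541,-43,110],[649,29,110]]).round())
f=d['frame'];m=((f.min(2)>150)).astype(np.uint8)
cs=sorted(cv2.findContours(m,0,2)[0],key=cv2.contourArea)[-3:]
for c in cs: print(cv2.contourArea(c),cv2.boundingRect(c))
E
```

```text
[458.76862191  -8.14659685  26.63704327] [ 9.99997631e-01 -2.17521335e-03 -3.51965507e-05  7.86482951e-05] [ 0.07480739  0.1819049  -1.35544601]
[[ 323.  -20.]
 [ 143.  187.]
 [ 506.  185.]
 [ 440.   90.]
 [ 177. -349.]]
3425.5 (383, 0, 72, 85)
11611.5 (125, 0, 406, 215)
25096.5 (171, 0, 273, 162)
```

```bash
python3 - <<'E'
from h import *
d=load('w7');g=cv2.cvtColor(d['frame'],cv2.COLOR_RGB2GRAY)
L=cv2.createLineSegmentDetector().detect(g[:260].copy())[0].reshape(-1,2,2)
for l in L:
    if np.linalg.norm(l[0]-l[1])>60: print(l.round().tolist(),onz(d,l,40)[:,:2].round().tolist())
d=snap('side','s7');f=d['frame'];m=(f.min(2)>185).astype(np.uint8);m[:120]=0;m[260:]=0;m[:,:200]=0;m[:,380:]=0
print(cv2.boundingRect(m),proj(d,[[695,93,40],[495,93,40],[495,-107,40],[695,-107,40]]).round())
L=cv2.createLineSegmentDetector().detect(cv2.cvtColor(f,cv2.COLOR_RGB2GRAY))[0].reshape(-1,2,2)
for l in L:
    if np.linalg.norm(l[0]-l[1])>25 and 230<l[:,0].mean()<350 and 170<l[:,1].mean()<260: print('side',l.round().tolist(),onz(d,l,40)[:,:2].round().tolist())
E
```

```text
[[606.0, 241.0], [589.0, 0.0]] [[462.0, -172.0], [588.0, -137.0]]
[[417.0, 92.0], [373.0, 17.0]] [[544.0, -54.0], [579.0, -31.0]]
[[178.0, 160.0], [437.0, 161.0]] [[510.0, 72.0], [508.0, -68.0]]
[[493.0, 171.0], [159.0, 170.0]] [[503.0, -99.0], [504.0, 83.0]]
[[513.0, 0.0], [492.0, 170.0]] [[587.0, -99.0], [503.0, -98.0]]
[[160.0, 169.0], [141.0, 0.0]] [[505.0, 82.0], [587.0, 81.0]]
[[305.0, 188.0], [304.0, 258.0]] [[494.0, 4.0], [452.0, 5.0]]
[[170.0, 1.0], [185.0, 159.0]] [[587.0, 67.0], [510.0, 68.0]]
[[438.0, 158.0], [444.0, 84.0]] [[510.0, -68.0], [548.0, -68.0]]
[[123.0, 0.0], [147.0, 184.0]] [[588.0, 90.0], [496.0, 91.0]]
[[161.0, 185.0], [503.0, 187.0]] [[496.0, 83.0], [494.0, -106.0]]
[[506.0, 186.0], [531.0, 1.0]] [[495.0, -107.0], [587.0, -108.0]]
[[466.0, 162.0], [483.0, 0.0]] [[508.0, -83.0], [586.0, -84.0]]
[[189.0, 176.0], [318.0, 178.0]] [[501.0, 66.0], [499.0, -4.0]]
[[376.0, -2.0], [430.0, 87.0]] [[587.0, -32.0], [546.0, -61.0]]
(200, 128, 180, 132) [[262. 226.]
 [330. 239.]
 [349. 203.]
 [289. 193.]]
side [[338.0, 215.0], [292.0, 207.0]] [[507.0, -28.0], [654.0, -29.0]]
side [[292.0, 205.0], [272.0, 228.0]] [[658.0, -39.0], [662.0, 95.0]]
side [[324.0, 233.0], [298.0, 230.0]] [[517.0, 72.0], [590.0, 81.0]]
side [[272.0, 228.0], [328.0, 239.0]] [[663.0, 93.0], [499.0, 95.0]]
side [[327.0, 255.0], [272.0, 243.0]] [[480.0, 162.0], [635.0, 160.0]]
side [[267.0, 237.0], [327.0, 249.0]] [[660.0, 136.0], [488.0, 139.0]]
side [[216.0, 217.0], [248.0, 223.0]] [[846.0, 91.0], [738.0, 92.0]]
side [[281.0, 179.0], [308.0, 184.0]] [[759.0, -192.0], [657.0, -183.0]]
side [[249.0, 224.0], [268.0, 204.0]] [[732.0, 97.0], [732.0, -24.0]]
side [[251.0, 221.0], [246.0, 183.0]] [[738.0, 78.0], [862.0, -129.0]]
```

The pan centre measures (595,-8.5), under the outlet at (595,-7). Releasing it and going to the first ear.

Request:
servo_tool --rows '[0,0,0,0,0,0,0,0,0,0,0,0,0,0,0,0,0,0,0,0,-15,0,0,0,0,0,-40,0,0,0,0,0,-70,0,0,0,0,0,-100,0,0,0,0,0,-113,0,0,0]' --fingers 64

```text
time_s: 18.7
tcp_pos: [459.4, -7.3, 141.9]
ee_rot: [1.0, -0.001, 0.001, 0.0]
wrist_force: [-0.0, -0.3, -0.5]
gripper_width: 63.8
gripper_force: 0.0
```

Request:
servo_tool --rows '[35,18,0,0,0,0,75,40,0,0,0,0,110,50,0,0,0,0,123,54,0,0,0,0,123,54,0,0,0,0,123,54,10,0,0,0,123,54,25,0,0,0,123,54,36,0,0,0]' --fingers 0

```text
time_s: 19.7
tcp_pos: [581.0, -61.4, 102.3]
ee_rot: [1.0, -0.001, -0.001, -0.0]
wrist_force: [-0.8, -0.1, -0.5]
gripper_width: 0.4
gripper_force: 0.0
```

```bash
cat > st.py <<'E'
from h import *
s=bot.read_state();print(s['tcp_pos'],s['wrist_force'],s['time_s'],s['gripper_width'])
E
cat > ear.py <<'E'
from h import *
import sys
# print arc points relative to present pose: a0 a1 n r
x,y=bot.read_state()['tcp_pos'][:2]
a0,a1,r=map(float,sys.argv[1:4])
for a in np.radians(np.linspace(a0,a1,17)[1:]): print(round(595+r*np.cos(a)-x),round(-(-7+r*np.sin(a)-y)),end='; ')
E
python3 st.py; python3 ear.py 255 75 52
```

```text
[580.97422722 -61.41518873 102.30708857] [-0.76632045 -0.13592174 -0.53334403] 19.7 0.4301429118894863
-9 -8; -18 -13; -25 -20; -31 -28; -35 -38; -38 -48; -38 -58; -36 -68; -33 -77; -27 -86; -20 -94; -12 -99; -3 -104; 7 -106; 17 -106; 27 -105;
```

Request:
servo_tool --rows '[-9,-8,0,0,0,0,-18,-13,0,0,0,0,-25,-20,0,0,0,0,-31,-28,0,0,0,0,-35,-38,0,0,0,0,-38,-48,0,0,0,0,-38,-58,1,0,0,0,-36,-68,1,0,0,0]'

```text
time_s: 20.7
tcp_pos: [545.9, 7.2, 102.5]
ee_rot: [1.0, -0.001, -0.0, -0.0]
wrist_force: [-0.1, 0.5, 0.2]
gripper_width: -0.0
gripper_force: 0.0
```

```bash
cat >> st.py <<'E'
d=snap('side','sx%.0f'%(s['time_s']*10));c=snap('wrist','wx%.0f'%(s['time_s']*10))
A=load('s7')['frame'].astype(int);D=(abs(A-d['frame']).max(2)>35)[180:224,285:345]
print('\n'.join(''.join('#' if v else '.' for v in r) for r in D[::2]))
# candidate ear lines in wrist view at ear top
E
python3 st.py
```

```text
[545.93482393   7.24022336 102.5376489 ] [-0.11283858  0.51257359  0.19518125] 20.7 -0.0038944507003388666
...............................###########...............###
...............................###########...............###
...............................###########...............###
...............................###########..................
................................##########..................
.......................................###..................
...............................######.###...................
............................................................
...................................######......#############
...............................................#############
...................................................##....###
................................................############
........................................................####
............................................................
............................................................
............................................................
............................................................
............................................................
............................................................
............................................................
............................................................
............................................................
```

```bash
python3 - <<'E'
from h import *
d=load('sx207');w=load('wx207')
e=lambda a,r,z:[595+r*np.cos(np.radians(a)),-7+r*np.sin(np.radians(a)),z]
P=[[546,7,88.5],e(213.5,60,103),e(213.5,40,103),e(33.5,60,103),e(144,60,101),e(144,40,101),e(-36,60,101),e(-36,40,101)]
A=load('s7')['frame'].astype(int)
for n,p,q in zip(['tip','ear0','ear0i','ear1','newear','newi','newB','newBi'],proj(d,P).round().astype(int),proj(w,P).round().astype(int)):
    g=lambda I,p:I[p[1],p[0]].tolist() if 0<=p[0]<640 and 0<=p[1]<400 else None
    print(n,p,g(A,p),g(d['frame'],p),q,g(w['frame'],q))
g=cv2.cvtColor(w['frame'],cv2.COLOR_RGB2GRAY)
L=cv2.createLineSegmentDetector().detect(g)[0].reshape(-1,2,2)
for l in L:
    if np.linalg.norm(l[0]-l[1])>22:
        P=onz(w,l,106)[:,:2]; m=P.mean(0)-[595,-7]
        if np.hypot(*m)<75: print(l.round().tolist(),P.round().tolist(),np.degrees(np.arctan2(*(P[1]-P[0])[::-1])).round())
E
```

```text
tip [322 204] [169, 171, 158] [171, 169, 159] [328 231] [206, 202, 191]
ear0 [327 192] [160, 165, 162] [153, 156, 153] [405 240] [182, 180, 178]
ear0i [321 193] [168, 173, 171] [155, 159, 157] [388 215] [181, 181, 178]
ear1 [286 198] [162, 167, 161] [162, 167, 163] [293  67] [181, 180, 177]
newear [319 204] [169, 169, 158] [167, 168, 157] [294 237] [208, 203, 193]
newi [315 201] [126, 127, 128] [127, 128, 128] [313 212] [207, 203, 194]
newB [296 188] [125, 131, 124] [123, 126, 122] [419  70] [212, 207, 197]
newBi [299 190] [114, 118, 117] [112, 115, 112] [396 101] [141, 141, 137]
[[331.0, 96.0], [331.0, 32.0]] [[630.0, 6.0], [662.0, 6.0]] -0.0
[[352.0, 259.0], [356.0, 281.0]] [[534.0, -7.0], [519.0, -10.0]] -168.0
[[480.0, 23.0], [453.0, 258.0]] [[666.0, -71.0], [534.0, -70.0]] 179.0
[[315.0, 114.0], [284.0, 67.0]] [[621.0, 14.0], [644.0, 31.0]] 34.0
[[459.0, 259.0], [353.0, 258.0]] [[534.0, -74.0], [535.0, -8.0]] 89.0
[[303.0, 55.0], [330.0, 96.0]] [[650.0, 20.0], [630.0, 6.0]] -146.0
[[422.0, 226.0], [436.0, 38.0]] [[556.0, -49.0], [659.0, -49.0]] 0.0
[[349.0, 242.0], [398.0, 243.0
[... 1375 characters left out ...]
6.0
[[439.0, 243.0], [461.0, 34.0]] [[544.0, -60.0], [661.0, -62.0]] -1.0
[[394.0, 193.0], [399.0, 123.0]] [[576.0, -31.0], [615.0, -32.0]] -1.0
[[243.0, 193.0], [246.0, 242.0]] [[576.0, 57.0], [546.0, 57.0]] 180.0
[[310.0, 167.0], [311.0, 144.0]] [[591.0, 17.0], [604.0, 17.0]] -3.0
[[315.0, 142.0], [315.0, 164.0]] [[605.0, 15.0], [593.0, 15.0]] 180.0
[[328.0, 156.0], [331.0, 121.0]] [[598.0, 7.0], [617.0, 6.0]] -5.0
[[308.0, 187.0], [301.0, 166.0]] [[579.0, 19.0], [592.0, 23.0]] 17.0
[[412.0, 175.0], [398.0, 197.0]] [[587.0, -41.0], [573.0, -34.0]] 151.0
[[357.0, 262.0], [387.0, 263.0]] [[532.0, -10.0], [532.0, -29.0]] -90.0
[[321.0, 90.0], [305.0, 64.0]] [[633.0, 11.0], [646.0, 20.0]] 35.0
```

The ears are still at 34°, so the finger went past this one too. Both misses were fast; the slow valve push worked. I'll redo this slower and a bit deeper.

Request:
servo_tool --rows '[-3,0,-18,0,0,0,-6,0,-34,0,0,0,-4,30,-34,0,0,0,15,55,-34,0,0,0,30,64,-34,0,0,0,30,64,-20,0,0,0,30,64,0,0,0,0,30,64,7,0,0,0]'

```text
time_s: 21.8
tcp_pos: [574.5, -57.1, 94.4]
ee_rot: [1.0, -0.001, -0.001, -0.0]
wrist_force: [-0.1, -0.5, -0.4]
gripper_width: 0.6
gripper_force: 0.0
```

Request:
servo_tool --rows '[-4,-2,0,0,0,0,-8,-4,0,0,0,0,-12,-7,0,0,0,0,-16,-10,0,0,0,0,-20,-14,0,0,0,0,-23,-18,0,0,0,0,-26,-23,0,0,0,0,-28,-28,0,0,0,0]'

```text
time_s: 22.8
tcp_pos: [547.5, -29.2, 95.6]
ee_rot: [1.0, -0.001, -0.0, 0.0]
wrist_force: [-0.2, -0.8, 0.2]
gripper_width: 0.6
gripper_force: 0.3
```

```bash
cat > chk.py <<'E'
from h import *
s=bot.read_state();t=s['tcp_pos'];print(t.round(1),np.degrees(np.arctan2(t[1]+7,t[0]-595))%360,np.hypot(t[1]+7,t[0]-595),s['wrist_force'].round(1),s['gripper_force'],s['time_s'])
w=snap('wrist','wc%.0f'%(s['time_s']*20))
g=cv2.cvtColor(w['frame'],cv2.COLOR_RGB2GRAY)
L=cv2.createLineSegmentDetector().detect(g)[0].reshape(-1,2,2)
for l in L:
    P=onz(w,l,102)[:,:2]; m=P.mean(0)-[595,-7]; a=np.degrees(np.arctan2(m[1],m[0]))%360; b=np.degrees(np.arctan2(*(P[1]-P[0])[::-1]))%180
    if 16<np.linalg.norm(P[0]-P[1])<45 and 38<np.hypot(*m)<58 and abs((a%180-b+90)%180-90)<20: print('ear edge at',a.round(),'dir',b.round(),np.hypot(*m).round())
E
python3 chk.py
```

```text
[547.5 -29.2  95.6] 205.0571639727003 52.3895707399123 [-0.2 -0.8  0.2] 0.2896720388889662 22.8
```

```bash
python3 - <<'E'
from h import *
for k in range(3):
    a=np.radians(205-64*k-8*np.arange(0,9) if k<2 else 77-0*np.arange(9))
    x=52*np.cos(a);y=52*np.sin(a);print([(round(float(p-x[0])),round(float(-(q-y[0])))) for p,q in zip(x[1:],y[1:])])
E
```

```text
[(-3, -7), (-4, -14), (-5, -21), (-4, -28), (-3, -35), (-1, -42), (3, -49), (7, -55)]
[(5, -5), (11, -10), (17, -14), (23, -16), (30, -18), (38, -19), (45, -19), (52, -18)]
[(0, 0), (0, 0), (0, 0), (0, 0), (0, 0), (0, 0), (0, 0), (0, 0)]
```

Request:
servo_tool --rows '[-3,-7,0,0,0,0,-4,-14,0,0,0,0,-5,-21,0,0,0,0,-5,-28,0,0,0,0,-4,-36,0,0,0,0,-1,-43,0,0,0,0,2,-49,0,0,0,0,6,-55,0,0,0,0]'

```text
time_s: 23.85
tcp_pos: [554.2, 25.8, 95.6]
ee_rot: [1.0, -0.002, -0.0, 0.0]
wrist_force: [-0.2, -0.2, -0.6]
gripper_width: 0.8
gripper_force: 0.0
```

```bash
sed -i 's/<20: print/<28: print/; s/16<np/13<np/' chk.py; python3 chk.py
```

```text
[554.2  25.8  95.6] 141.1923314438555 52.39991213303615 [-0.2 -0.2 -0.6] 0.0 23.85
ear edge at 10.0 dir 180.0 51.0
ear edge at 170.0 dir 176.0 41.0
ear edge at 186.0 dir 177.0 52.0
ear edge at 175.0 dir 178.0 50.0
```

The ear was pushed to about 180° and then slipped past when I sped up. I'll use steps of 5 mm or less from here.

Request:
servo_tool --rows '[-2,0,-18,0,0,0,-4,0,-34,0,0,0,-4,30,-34,0,0,0,0,58,-34,0,0,0,3,61,-34,0,0,0,3,61,-15,0,0,0,3,61,0,0,0,0,3,61,1,0,0,0]'

```text
time_s: 24.9
tcp_pos: [556.2, -35.0, 93.9]
ee_rot: [1.0, -0.001, -0.001, -0.0]
wrist_force: [0.8, -0.9, -0.6]
gripper_width: 0.7
gripper_force: 0.0
```

```bash
cat > arc.py <<'E'
from h import *
import sys
t=bot.read_state()['tcp_pos'];step,r,n=float(sys.argv[1]),float(sys.argv[2]),int(sys.argv[3])
a0=np.arctan2(t[1]+7,t[0]-595);
for c in range(n):
    a=a0-np.radians(step)*np.arange(8*c,8*c+9); P=np.c_[595+r*np.cos(a),-7+r*np.sin(a)]
    if c==0: P[0]=t[:2]
    print(np.degrees(a[-1]).round()%360,[(round(float(p[0])),round(float(-p[1]))) for p in P[1:]-P[0]])
E
python3 arc.py 6 47 4
```

```text
168.0 [(-2, -5), (-4, -9), (-6, -14), (-7, -18), (-8, -23), (-8, -28), (-8, -33), (-7, -38)]
120.0 [(1, -5), (3, -9), (5, -14), (8, -18), (11, -22), (15, -25), (18, -28), (23, -31)]
72.0 [(4, -2), (9, -4), (14, -5), (19, -6), (24, -6), (28, -6), (33, -5), (38, -4)]
24.0 [(5, 2), (9, 4), (13, 7), (17, 10), (20, 13), (23, 17), (26, 21), (28, 26)]
```

Request:
servo_tool --rows '[-2,-5,0,0,0,0,-4,-9,0,0,0,0,-6,-14,0,0,0,0,-7,-18,0,0,0,0,-8,-23,0,0,0,0,-8,-28,0,0,0,0,-8,-33,0,0,0,0,-7,-38,0,0,0,0]'

```text
time_s: 25.9
tcp_pos: [549.9, 2.8, 94.7]
ee_rot: [1.0, -0.002, 0.0, 0.0]
wrist_force: [-0.5, -1.1, 2.0]
gripper_width: 0.3
gripper_force: 0.8
```

```bash
python3 chk.py
```

```text
[549.9   2.8  94.7] 167.71940194087756 46.188931543440376 [-0.5 -1.1  2. ] 0.8071158679376822 25.9
ear edge at 16.0 dir 180.0 50.0
ear edge at 170.0 dir 180.0 54.0
```

Request:
servo_tool --rows '[1,-5,0,0,0,0,3,-9,0,0,0,0,5,-14,0,0,0,0,8,-18,0,0,0,0,11,-22,1,0,0,0,15,-25,1,0,0,0,18,-28,1,0,0,0,23,-31,1,0,0,0]'

```text
time_s: 26.95
tcp_pos: [573.2, 33.6, 93.7]
ee_rot: [1.0, -0.002, 0.0, 0.0]
wrist_force: [0.4, 0.6, 0.4]
gripper_width: 0.8
gripper_force: 0.0
```

```bash
sed -i 's/13<np/11<np/' chk.py; python3 chk.py
```

```text
[573.2  33.6  93.7] 118.27598655981816 46.054062275816314 [0.4 0.6 0.4] 0.0 26.95
ear edge at 8.0 dir 180.0 56.0
ear edge at 162.0 dir 173.0 41.0
```

```bash
ls pics | grep wc; python3 - <<'E'
from h import *
import glob
s=snap('side','sl'); 
w=sorted(glob.glob('pics/wc*.png'),key=lambda p:int(p[7:-4]))
a=cv2.imread(w[-2])[0:300,160:560];b=cv2.imread(w[-1])[0:300,160:560]
c=cv2.resize(s['frame'][160:235,265:365,::-1],(400,300),interpolation=cv2.INTER_CUBIC)
sc=snap('scene','cl');e=cv2.resize(sc['frame'][170:260,260:380,::-1],(400,300),interpolation=cv2.INTER_CUBIC)
cv2.imwrite('pics/last.png',np.vstack([np.hstack([a,b]),np.hstack([c,e])]))
E
```

```text
wc456.npz
wc456.png
wc477.npz
wc477.png
wc518.npz
wc518.png
wc539.npz
wc539.png
```

View pics/last.png

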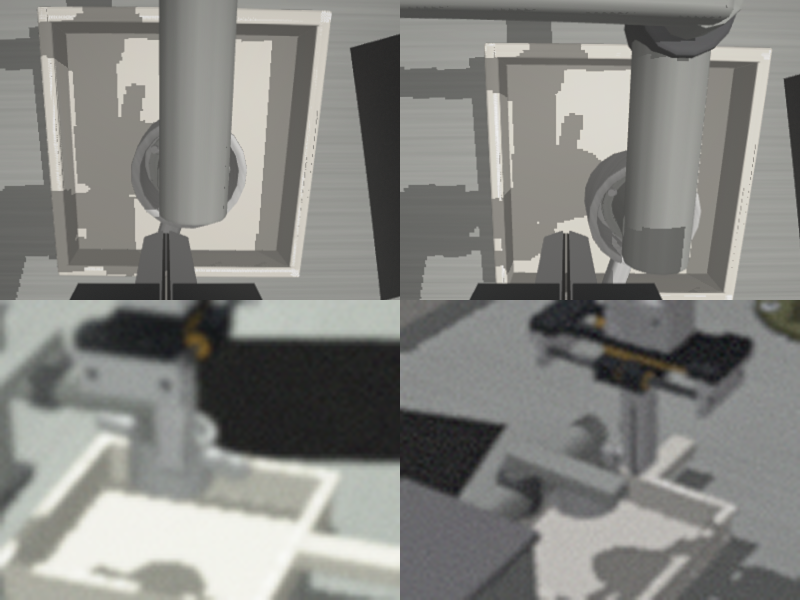

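In the last view the finger (frame 1, at (165,245)) sits over the ear instead of beside it, and the z force was +2 N. So the closed tips end higher than I assumed. The ear shows at about (615,265) in frame 2. I need to work lower, and speed isn't the problem.

```bash
python3 - <<'E'
from h import *
w=load('wc539')
for p in [(375,265),(378,240),(368,283)]:
    P=onz(w,[p],106)[0]; print(P.round(),np.degrees(np.arctan2(P[1]+7,P[0]-595)))
E
python3 st.py | head -1
```

```text
[561.   5. 106.] 160.07781695051722
[577.   4. 106.] 148.19001960871952
[550.   9. 106.] 160.69045736054812
[573.07412982  33.49984717  93.57801046] [ 0.78461525 -0.16394069 -0.29385868] 27.1 0.4063771800993228
```

Request:
servo_tool --rows '[-5,0,-25,0,0,0,-25,20,-30,0,0,0,-25,57,-30,0,0,0,-23,57,-30,0,0,0,-23,57,-10,0,0,0,-23,57,8,0,0,0,-23,57,8,0,0,0,-23,57,8,0,0,0]'

```text
time_s: 28.2
tcp_pos: [550.0, -23.3, 86.1]
ee_rot: [1.0, -0.001, 0.0, 0.0]
wrist_force: [-0.6, 0.2, 0.3]
gripper_width: 0.7
gripper_force: 0.0
```

```bash
python3 st.py|head -1; python3 arc.py 8 48 2; python3 arc.py 15.5 48 1
```

```text
[550.01606737 -23.29100355  86.05732823] [-0.58495074  0.15607661  0.33946437] 28.2 0.6852002264024644
136.0 [(-2, -6), (-3, -13), (-3, -20), (-2, -26), (0, -33), (2, -39), (6, -45), (10, -50)]
72.0 [(5, -4), (11, -8), (17, -11), (23, -13), (29, -14), (36, -15), (43, -14), (49, -12)]
76.0 [(-3, -13), (-2, -26), (2, -38), (9, -48), (19, -57), (31, -62), (44, -64), (56, -63)]
```

Request:
servo_tool --rows '[-2,-6,0,0,0,0,-3,-13,0,0,0,0,-3,-20,0,0,0,0,-2,-26,0,0,0,0,0,-33,1,0,0,0,2,-39,1,0,0,0,6,-45,1,0,0,0,10,-50,2,0,0,0]'

```text
time_s: 29.3
tcp_pos: [560.3, 27.2, 83.7]
ee_rot: [1.0, -0.001, 0.0, -0.0]
wrist_force: [-0.2, -1.0, -0.1]
gripper_width: 0.3
gripper_force: 0.0
```

Request:
servo_tool --rows '[5,-4,0,0,0,0,11,-8,0,0,0,0,17,-11,0,0,0,0,23,-13,0,0,0,0,29,-14,1,0,0,0,36,-15,1,0,0,0,43,-14,1,0,0,0,49,-12,1,0,0,0]'

```text
time_s: 30.3
tcp_pos: [609.4, 38.2, 82.6]
ee_rot: [1.0, -0.001, -0.0, 0.0]
wrist_force: [-0.4, -0.1, -0.4]
gripper_width: 0.4
gripper_force: 0.0
```

```bash
python3 - <<'E'
from h import *
s=bot.read_state();t=s['tcp_pos'];print(t,s['wrist_force'])
w=snap('wrist','wd');g=cv2.cvtColor(w['frame'],cv2.COLOR_RGB2GRAY)
L=cv2.createLineSegmentDetector().detect(g)[0].reshape(-1,2,2)
for l in L:
    P=onz(w,l,104)[:,:2]; m=P.mean(0)-[595,-7]; a=np.degrees(np.arctan2(m[1],m[0]))%360; b=np.degrees(np.arctan2(*(P[1]-P[0])[::-1]))%180
    if 10<np.linalg.norm(P[0]-P[1])<45 and 33<np.hypot(*m)<60: print('edge at',a.round(),'dir',b.round(),np.hypot(*m).round(),np.linalg.norm(P[0]-P[1]).round())
E
```

```text
[609.38873003  38.16505846  82.61563753] [-0.42712152 -0.05100918 -0.37692525]
edge at 59.0 dir 174.0 34.0 17.0
edge at 23.0 dir 119.0 44.0 10.0
edge at 241.0 dir 88.0 55.0 11.0
edge at 63.0 dir 9.0 36.0 14.0
edge at 80.0 dir 179.0 47.0 33.0
edge at 113.0 dir 178.0 55.0 34.0
edge at 80.0 dir 180.0 46.0 33.0
edge at 291.0 dir 115.0 47.0 20.0
edge at 111.0 dir 180.0 50.0 15.0
edge at 85.0 dir 179.0 48.0 43.0
edge at 110.0 dir 180.0 48.0 16.0
edge at 38.0 dir 151.0 41.0 14.0
edge at 263.0 dir 179.0 41.0 38.0
edge at 221.0 dir 90.0 36.0 12.0
edge at 303.0 dir 118.0 53.0 23.0
edge at 209.0 dir 12.0 41.0 13.0
```

```bash
cat > asc.py <<'E'
from h import *
import sys
def top(w,z,x0=525,x1=665,y0=63,y1=-77,st=3):
    X,Y=np.meshgrid(np.arange(x0,x1,st),np.arange(y0,y1,-st))
    p=proj(w,np.c_[X.ravel(),Y.ravel(),np.full(X.size,z)]).astype(np.float32).reshape(*X.shape,2)
    g=cv2.remap(cv2.GaussianBlur(cv2.cvtColor(w['frame'],cv2.COLOR_RGB2GRAY),(3,3),0),p[...,0],p[...,1],1,borderValue=0)
    ch=" .:-=+*#%@"
    for r,yy in zip(g,Y[:,0]): print('%4d '%yy+''.join(ch[min(9,int(v)//24)] for v in r))
if __name__=='__main__': top(load(sys.argv[1]),float(sys.argv[2]))
E
python3 asc.py wd 103
```

```text
63 .::::::::::::.........*%%*+++++++++++++++******
  60 .::::::::::::.........*%%%+++++++++++++++++++++
  57 .::::::::::::.........*%%%*++++++++++++++++++++
  54 .::::::::::::.........-===+++++++++++++++++++++
  51 .::::::::::::.........-=========+++++++++++++++
  48 .::::::::::::.........-=========+++++++++++++++
  45 .::::::::::::.........-==========++++++++++++++
  42 ++==+++++*++++=--:------=========++++++++++++++
  39 ******-::::::::-:::::=====------=+++++++*%%%%%%
  36 ======+==--------:-----------====++++++++%%%%%%
  33 .::::::::::::.........-==========++++++++%%%%%%
  30 .::::::::::::.........-=========+++++++++%%%%%%
  27 .::::::::::::.........-=========++++++++*%%%%%%
  24 .::::::::::::.........-====**+++++++++++#%%%%%%
  21 .::::::::::::.........=====----==+++++++#%%%%%%
  18 .::::::::::...........----===-----=++++++%%%%%%
  15 .::::::::::.:.........-=---===------+++++%%%%%%
  12 ..:::::::::...........-===--===---===%%+*%%%%%%
   9 ..:::::::::...........-=========--===*%%%%%%%%%
   6 ..:::::::::...........::----==========%%%%%%%%%
   3 ..:::::::::.:.........:------========
[... 688 characters left out ...]
**********-
 -39 +**+*+---=---::=================**************=
 -42 +**+**---=---:-+++++++++++++***++++++++++++*+++
 -45 +**+**---=---::+++++++++++++*##*===++++++++++++
 -48 +**+**--==---::=============+###+===+++++++++++
 -51 +**+**--==---::--------------*##*==-===========
 -54 +**+**--==---::-----------===+###+=============
 -57 +**+**--==---::----------=====###*=============
 -60 +**+**--==---:-===============+###*============
 -63 +**+**--==---:=%%%%%%%#%%##%%#######%%%%%%%%%%%
 -66 +**+**--==---:=%%%%%%%%%%%%%%%%###%%%%%%%%%%%%%
 -69 +**+**--==---:-********************************
 -72 +**+**--==---:-********************************
 -75 +**+**--==---:=********************************
```

```bash
python3 - <<'E'
from h import *
w=load('wd');t=bot.read_state()['tcp_pos'];e=np.array(w['eye']);print(e-t)
g=cv2.cvtColor(w['frame'],cv2.COLOR_RGB2GRAY)
print(g[200:300:4,318:336].tolist().__repr__()[:10]); 
for v in range(206,300,4): print(v,g[v,296:356:3].tolist())
for v in (225,233,240):
    r=ray(w,[(325,v)])[0]
    for dx in (8,0,-8): k=(t[0]+dx-e[0])/r[0]; print(v,dx,(e+r*k-t).round(1))
o=load('w6') # open fingers tips at (271,233),(381,233)
E
```

```text
[ 75.850095     0.79068093 188.87917788]
[[137, 139
206 [137, 137, 137, 136, 136, 137, 137, 137, 136, 137, 137, 137, 138, 137, 138, 138, 138, 137, 137, 137]
210 [136, 136, 137, 137, 137, 137, 137, 136, 136, 137, 137, 137, 137, 137, 137, 137, 137, 137, 137, 137]
214 [136, 136, 136, 137, 136, 136, 137, 137, 137, 136, 136, 136, 137, 137, 137, 137, 137, 137, 137, 137]
218 [136, 136, 136, 136, 137, 136, 136, 136, 136, 136, 137, 137, 136, 136, 137, 136, 137, 136, 137, 136]
222 [136, 136, 136, 136, 136, 136, 136, 136, 136, 136, 136, 137, 136, 136, 136, 136, 136, 136, 137, 136]
226 [136, 136, 136, 136, 136, 136, 136, 136, 137, 136, 136, 136, 136, 136, 136, 136, 136, 137, 136, 136]
230 [136, 135, 136, 135, 136, 136, 136, 136, 131, 135, 136, 128, 132, 136, 136, 136, 136, 136, 136, 136]
234 [135, 136, 135, 135, 131, 115, 101, 99, 100, 65, 87, 93, 99, 98, 100, 117, 133, 136, 135, 135]
238 [136, 136, 135, 99, 100, 100, 99, 99, 100, 62, 86, 91, 100, 99, 99, 99, 99, 100, 135, 135]
242 [135, 135, 131, 100, 99, 99, 99, 99, 99, 57, 86, 80, 99, 98, 99, 99, 98, 98, 135, 134]
246 [135, 135, 111, 99, 99, 
[... 710 characters left out ...]
 96, 97, 39, 118, 46, 96, 96, 96, 95, 95, 95, 96, 96]
282 [91, 91, 91, 91, 90, 90, 90, 89, 97, 37, 118, 41, 96, 90, 90, 89, 90, 89, 89, 90]
286 [43, 45, 43, 43, 44, 42, 43, 43, 92, 37, 119, 41, 73, 41, 42, 41, 40, 41, 40, 40]
290 [43, 43, 43, 44, 42, 42, 42, 41, 91, 37, 104, 41, 71, 40, 41, 40, 40, 39, 40, 40]
294 [44, 42, 42, 43, 42, 42, 42, 41, 90, 37, 63, 39, 72, 39, 40, 39, 41, 38, 38, 39]
298 [43, 42, 41, 41, 41, 40, 40, 41, 91, 36, 64, 37, 71, 38, 39, 40, 39, 40, 38, 38]
225 8 [ 8.   1.3 -1.2]
225 0 [  0.    1.3 -23.6]
225 -8 [ -8.    1.4 -46. ]
233 8 [ 8.   1.3 12.4]
233 0 [ 0.   1.3 -8.4]
233 -8 [ -8.    1.4 -29.2]
240 8 [ 8.   1.2 22.9]
240 0 [0.  1.3 3.3]
240 -8 [ -8.    1.4 -16.2]
```

```bash
python3 - <<'E'
from h import *
s=load('sl')
for z in (80,92,105): print(z,proj(s,[[573,33.5,z],[565,33.5,z]]).round(1).tolist())
g=cv2.cvtColor(s['frame'],cv2.COLOR_RGB2GRAY)
for v in range(180,218,2): print(v,g[v,296:326:1].tolist())
E
```

```text
80 [[309.6, 210.1], [312.3, 210.5]]
92 [[309.5, 206.4], [312.2, 206.8]]
105 [[309.4, 202.3], [312.1, 202.8]]
180 [157, 153, 159, 156, 158, 156, 158, 153, 141, 120, 114, 130, 145, 145, 132, 120, 119, 96, 64, 42, 33, 36, 35, 36, 33, 35, 35, 33, 32, 29]
182 [157, 153, 155, 158, 156, 155, 158, 155, 145, 136, 120, 127, 149, 144, 134, 130, 123, 103, 73, 44, 39, 35, 33, 34, 35, 35, 34, 30, 36, 31]
184 [139, 143, 144, 146, 147, 150, 148, 154, 151, 149, 149, 151, 152, 147, 131, 124, 124, 101, 72, 45, 39, 34, 34, 31, 36, 32, 32, 35, 35, 36]
186 [123, 121, 124, 123, 122, 124, 129, 135, 144, 150, 152, 153, 153, 149, 141, 132, 125, 104, 72, 43, 38, 35, 35, 36, 32, 34, 33, 33, 34, 35]
188 [150, 139, 124, 115, 111, 115, 114, 129, 146, 155, 156, 158, 159, 158, 155, 141, 131, 132, 129, 116, 85, 60, 41, 31, 37, 36, 31, 36, 31, 37]
190 [203, 187, 158, 123, 111, 103, 111, 127, 144, 152, 157, 158, 154, 160, 154, 141, 134, 136, 147, 161, 158, 138, 96, 54, 35, 30, 38, 35, 33, 34]
192 [151, 141, 127, 114, 112, 108, 108, 122, 142, 150, 154, 152, 157, 155, 150, 135, 134, 138, 144, 143, 161, 180, 155, 94, 45, 
[... 1166 characters left out ...]
 146, 145, 143, 140, 142, 145, 155, 166, 169, 165, 165, 168, 174, 175, 174, 171]
210 [240, 239, 240, 239, 237, 235, 230, 228, 228, 228, 221, 210, 194, 185, 186, 184, 184, 173, 162, 154, 154, 154, 152, 153, 151, 155, 158, 158, 161, 155]
212 [242, 242, 241, 242, 242, 241, 241, 241, 241, 242, 240, 241, 240, 239, 239, 239, 238, 236, 230, 227, 227, 227, 225, 216, 200, 186, 188, 189, 183, 177]
214 [241, 242, 242, 242, 241, 242, 243, 242, 241, 243, 242, 241, 242, 242, 242, 240, 241, 241, 241, 241, 242, 241, 241, 241, 240, 240, 239, 240, 239, 235]
216 [241, 242, 240, 241, 242, 242, 242, 241, 241, 242, 242, 241, 241, 242, 241, 242, 241, 241, 242, 241, 242, 243, 242, 242, 242, 242, 242, 242, 242, 241]
```

The side view confirms it: at TCP z=93.6 the tip sits at z≈107. So the fingertips are about 12 mm above the reported TCP, not 14 mm below it. I'll work about 25 mm lower, and the same applies to the later pan grasp.

Request:
servo_tool --rows '[0,-2,-25,0,0,0,-30,-3,-27,0,0,0,-56,5,-27,0,0,0,-57,21,-27,0,0,0,-57,21,-10,0,0,0,-57,21,8,0,0,0,-57,21,13,0,0,0,-57,21,13,0,0,0]'

```text
time_s: 31.35
tcp_pos: [551.8, 17.7, 68.9]
ee_rot: [1.0, -0.001, -0.001, -0.0]
wrist_force: [-0.9, 0.8, -1.0]
gripper_width: 0.4
gripper_force: 0.0
```

```bash
python3 st.py|head -1; python3 arc.py 12 48 1
```

```text
[551.788832    17.72547125  68.90915673] [-0.85509238  0.8407619  -0.9952232 ] 31.35 0.4368190084386699
54.0 [(7, -7), (15, -14), (23, -19), (33, -22), (43, -23), (53, -22), (62, -19), (71, -14)]
```

Request:
servo_tool --rows '[7,-7,0,0,0,0,15,-14,0,0,0,0,23,-19,0,0,0,0,33,-22,0,0,0,0,43,-23,0,0,0,0,53,-22,0,0,0,0,60,-20,0,0,0,0,66,-17,0,0,0,0]'

```text
time_s: 32.45
tcp_pos: [618.4, 34.0, 69.6]
ee_rot: [1.0, -0.002, 0.0, -0.0]
wrist_force: [-1.0, 0.0, 0.6]
gripper_width: 0.6
gripper_force: 0.4
```

```bash
cat >> asc.py <<'E'
E
python3 - <<'E'
from h import *; from asc import top
s=bot.read_state();print(s['tcp_pos'],s['wrist_force'],s['gripper_force'])
w=snap('wrist','we');top(w,100,525,665,60,-77,3)
E
```

```text
[618.39803466  34.01815464  69.62304996] [-0.97793322  0.03798808  0.6381094 ] 0.3673386195441708
  60  ::....:::::::::::.........#%%+++++++++++++++++
  57  ::....:::::::::::.........#%%+++++++++++++++++
  54  ::....:::::::::::.........#%%+++++++++++++++=*
  51  ::....:::::::::::.........+##+++++++++++++++=*
  48  ::....:::::::::::.........-=====++++++++++++=*
  45  ::....:::::::::::.........-========+++++++++=*
  42  ::....:::::::::::.........-=========++++++++=*
  39  :::::..:=++++++==--:::....-=========++++%%%%+*
  36  :=+*****##=:--:::::::::::::::::::::-++++#%%%+*
  33  :::+***+**=:-:::::::::...::::::::---+++=#%%%+*
  30  :::....:::::::::::........-==========+++=%%%+*
  27  :::....::::::::::.........-=========+++==%%%+*
  24  :::....::::::::::.........-========+++==%%%%+*
  21  :::....::::::::::.........-====++=+++==+%%%%+*
  18  :::....::::::::::.........===+++=+++==++%%%%+*
  15  :::....:::::::::..........-=====+++==++#%%%%+*
  12  :::....:::::::::..........-=-===++==+++%%%%%+*
   9  :::....:::::::::..........=-=-=+===++*%%%%%%+*
   6  :::....:::::::::..........==-===+--*%%%%%%
[... 735 characters left out ...]
********-+*
 -39 +=------------=---::-------=======+*********=**
 -42 +++-----------=---::---------------*********=**
 -45 +++*++++****--=---::++++++++++++++++++++++++=**
 -48 ++++*++++***--=---::==++++++++++++++++++++++=**
 -51 ++++*+++***#--=---::----------------=========**
 -54 +++++++***##--=---::-------------============**
 -57 ++++++***##+--=---::-------------============**
 -60 +++++***#*+=--=---::----------===============**
 -63 +++****#*+#%--=---::%%%%%%%%%%%%%%%%%%%%%%%%###
 -66 ++++**#**%%%--=---::%%%%%%%%%%%%%%%%%%%%%%%%%%%
 -69 +++++**+++**--=---::********************#######
 -72 ++++++++++**--=---::***************************
 -75 ++++++++++**--=---::***************************
```

That stroke took hold. The next half-turn is a return over the top followed by a 190° push.

Request:
servo_tool --rows '[-3,-2,-36,0,0,0,-23,-11,-38,0,0,0,-73,14,-38,0,0,0,-73,64,-38,0,0,0,-39,87,-38,0,0,0,-39,87,-15,0,0,0,-39,87,0,0,0,0,-39,87,2,0,0,0]'

```text
time_s: 33.5
tcp_pos: [577.8, -53.8, 67.1]
ee_rot: [1.0, -0.002, -0.001, 0.001]
wrist_force: [-7.2, -9.2, 7.6]
gripper_width: 0.4
gripper_force: 6.7
```

Request:
servo_tool --rows '[-9,-5,0,0,0,0,-17,-11,0,0,0,0,-24,-19,0,0,0,0,-28,-28,0,0,0,0,-31,-38,1,0,0,0,-32,-48,1,0,0,0,-31,-58,1,0,0,0,-27,-67,1,0,0,0]'

```text
time_s: 34.5
tcp_pos: [552.0, 15.2, 66.6]
ee_rot: [1.0, -0.001, -0.0, 0.0]
wrist_force: [-0.3, -0.3, -0.2]
gripper_width: 0.2
gripper_force: 0.2
```

Request:
servo_tool --rows '[5,-9,0,0,0,0,12,-16,0,0,0,0,20,-21,0,0,0,0,30,-25,0,0,0,0,40,-27,1,0,0,0,50,-26,1,0,0,0,59,-24,1,0,0,0,67,-20,1,0,0,0]'

```text
time_s: 35.5
tcp_pos: [619.5, 34.0, 65.6]
ee_rot: [1.0, -0.002, -0.0, -0.0]
wrist_force: [-1.2, 1.1, 0.1]
gripper_width: 0.5
gripper_force: 0.6
```

```bash
python3 - <<'E'
from h import *; from asc import top
s=bot.read_state();print(s['tcp_pos'],s['wrist_force'],s['gripper_force'],s['time_s'])
w=snap('wrist','wf');top(w,95,525,665,30,-77,3)
E
```

```text
[619.4909021   34.0231161   65.59119304] [-1.24855381  1.09742641  0.08270548] 0.634980717113649 35.5
  30  ::-....::::::::::::.......-=========+===++%+**
  27  ::-....::::::::::.........-=========#*==++%+**
  24  ::-....::::::::::.........-=========##*++*%+**
  21  :--....::::::::::.........-========++#*++#%+**
  18  :--....::::::::::.........-=======++==++#%%+**
  15  ::-....:::::::::..........-======++===+*%%%+**
  12  :::..::::::::::::.........-======+====+%%%%+**
   9  :::..:::::::::::..........-=======-===*%%%%+**
   6  :::..:::::::::::..........-============%%%%+**
   3  :::...::::::::::..........-============%%%%+**
   0  :::...::::::::::..........:============%%%%+**
  -3  ::-...::::::::::..........:---------------=+**
  -6  :::...:::::::::::.........:----------------+**
  -9  :::...::::::::::..........-----------======+**
 -12  :::...:::::::::::.........------===========+**
 -15  :--...:::::::::::........-------===========+**
 -18  :--...:::::::::::......---------=+++++++++=+**
 -21 .---...:::::::::::....-==========++++++++++=+**
 -24 .---...:::::::::::..-============++++++
[... 209 characters left out ...]
*******=***
 -39 --------------=---::--===========**********=***
 -42 --------------=---::---=-========**********=***
 -45 --------------=---::-------------=+********=***
 -48 +++++++##*==--=---::+++++++++++++++++++++++=***
 -51 ++*++++#%#==--==--::-=-=====================***
 -54 +++*+++#%*==--=---::--------------==========***
 -57 +++*++*#%*==--=---::-----------============+***
 -60 ++++++*#%*=---==--::----------=============+***
 -63 +++*++*#%*==--==--::=======================+***
 -66 ++++++*#%%%%--==--::%%%%%%%%%%%%%%%%%%%%%%%#***
 -69 ++*++++#%%%%--==--::%%%%%%%%%%%%%%%%%%%%%%%%%%%
 -72 ++**+++++***--==---:***************************
 -75 +++*+++++***--==--::***************************
```

One full turn is done (ear back at 38°). Third half-turn next.

Request:
servo_tool --rows '[-3,-2,-34,0,0,0,-23,-11,-36,0,0,0,-73,14,-36,0,0,0,-73,64,-36,0,0,0,-34,92,-36,0,0,0,-34,92,-15,0,0,0,-34,92,0,0,0,0,-34,92,2,0,0,0]'

```text
time_s: 36.55
tcp_pos: [584.0, -57.4, 62.7]
ee_rot: [1.0, -0.001, -0.001, -0.0]
wrist_force: [-0.1, 0.1, -0.6]
gripper_width: 0.6
gripper_force: 0.0
```

Request:
servo_tool --rows '[-9,-3,0,0,0,0,-17,-7,0,0,0,0,-24,-14,0,0,0,0,-31,-22,0,0,0,0,-36,-31,1,0,0,0,-39,-42,1,0,0,0,-38,-56,1,0,0,0,-34,-71,1,0,0,0]'

```text
time_s: 37.55
tcp_pos: [551.1, 14.6, 62.7]
ee_rot: [1.0, -0.001, 0.0, -0.0]
wrist_force: [0.6, -0.3, 0.6]
gripper_width: 0.7
gripper_force: 0.0
```

Request:
servo_tool --rows '[5,-9,0,0,0,0,12,-16,0,0,0,0,20,-21,0,0,0,0,30,-25,0,0,0,0,40,-27,1,0,0,0,50,-26,1,0,0,0,59,-24,1,0,0,0,67,-20,1,0,0,0]'

```text
time_s: 38.55
tcp_pos: [618.4, 33.1, 61.5]
ee_rot: [1.0, -0.002, -0.0, -0.0]
wrist_force: [-0.2, 0.8, 0.1]
gripper_width: 0.5
gripper_force: 0.6
```

```bash
python3 - <<'E'
from h import *; from asc import top
s=bot.read_state();print(s['tcp_pos'],s['wrist_force'],s['gripper_force'],s['time_s'])
w=snap('wrist','wg');top(w,90,525,665,36,-77,3)
E
```

```text
[618.35965713  33.13653057  61.51013984] [-0.18398241  0.84034975  0.05531253] 0.6354908060166053 38.55
  36 :-****#%+===-==----:::::::::--------=+++++%%+**
  33 :::=**#%#==-::::::::::::::::::::::::-+++++#%+**
  30 ::-:::::---=--------:::::::==========+++++#%+**
  27 ::-:..::::::::::::.........=========++++++#%+**
  24 ::::..::::::::::::.........=========++++++%#+**
  21 ::::..::::::::::::.........========+++++++%#+**
  18 ::-:..::::::::::::.........--=======+++++#%#+**
  15 ::::..::::::::::::.........==========+++=%%#+**
  12 ::::..::::::::::.:.........==============+%*+**
   9 ::::...::::::::::..........========-==+===%*+**
   6 ::::...:::::::::...........=====-=====++==%****
   3 ::::...:::::::::...........===========++=+%****
   0 ::::...:::::::::...........=============%%%+***
  -3 ::::...:::::::::...........=-=========+#%%%+***
  -6 ::::...:::::::::...........----------------=***
  -9 ::::...::::::::::..........----------------=***
 -12 ::::...:::::::::::.........-----============***
 -15 ::::...:::::::::::........-----=============***
 -18 ::-:...:::::::::::......-------======
[... 317 characters left out ...]
******++***
 -39 --------------=---:-===========***********++***
 -42 --------------=---:----========+***********+***
 -45 --------------=---:----=========+**********+***
 -48 --------------=---:-------------=**********+***
 -51 ++++++##+==---=---:-=============+++++++++++***
 -54 +*++++%%+==---=---:-----------=--==========+***
 -57 +*++++%%+==---=---:---------------=========+***
 -60 +**+++%%+==---=---:----------==============+***
 -63 +**+++%%+=----=---:-----------=============+***
 -66 +**+++%%+++=--=---:-=======================+***
 -69 +**+++%%%%%+-==---:+%%#%%%%####%%%%%%%%%%%%+***
 -72 ++++++%%%%%+-==---:*%%%%%%%%%%%%%%%%%%%%%%%****
 -75 ++*+++++**+=-==---:=***************************
```

Request:
servo_tool --rows '[-3,-2,-34,0,0,0,-23,-11,-36,0,0,0,-73,14,-36,0,0,0,-73,64,-36,0,0,0,-34,92,-36,0,0,0,-34,92,-15,0,0,0,-34,92,0,0,0,0,-34,92,2,0,0,0]'

```text
time_s: 39.6
tcp_pos: [582.9, -58.3, 58.7]
ee_rot: [1.0, -0.001, -0.001, -0.0]
wrist_force: [1.7, 0.3, 0.9]
gripper_width: 0.6
gripper_force: 0.0
```

Request:
servo_tool --rows '[-9,-3,0,0,0,0,-17,-7,0,0,0,0,-24,-14,0,0,0,0,-31,-22,0,0,0,0,-36,-31,1,0,0,0,-38,-40,1,0,0,0,-39,-49,1,0,0,0,-38,-58,1,0,0,0]'

```text
time_s: 40.6
tcp_pos: [545.9, -3.2, 59.4]
ee_rot: [1.0, -0.002, 0.0, 0.003]
wrist_force: [-3.6, -25.6, 7.3]
gripper_width: 0.2
gripper_force: 11.0
```

```bash
python3 - <<'E'
from h import *; from asc import top
s=bot.read_state();print(s['tcp_pos'],s['wrist_force'],s['gripper_force'],s['time_s'])
sd=snap('side','sh');ref=load('sl')
print(proj(sd,[[595,-7,53],[595,-7,20],[595,24,60]]).round())
g=cv2.cvtColor(sd['frame'],cv2.COLOR_RGB2GRAY)
for v in range(186,240,2): print(v,''.join(" .:-=+*#%@"[min(9,int(x)//25)] for x in g[v,270:345]))
E
```

```text
[545.89236757  -3.18974193  59.37807928] [ -3.55202531 -25.64201138   7.25946522] 10.954202525317669 40.6
[[308. 210.]
 [308. 220.]
 [304. 213.]]
186 #*++==--==++++++==============+++==++**************++*++=-:................
188 #####****#######***+++***+++==++++++*************++==+++=-:................
190 ##################*****##%%##**++++++***++********++++*++-:................
192 #####################********++====+==+===+++===++******+-:................
194 ##################%@@@%#**++==============+*+-::=+****++=-:................
196 ################%%@@@%##*+++=========+====+++=--=+****+==-:................
198 ###############%@@@%*****++++===============+#%%#****+++==-:::.............
200 +***#########%@@@%#*+++++++++++=============*####*****+++*#%%%###*****+++==
202 ===+*######%%@@@%*++++++++++++++++========+**#********+++*##%%%%%%%@@@@%%%%
204 --=*#####%%@@@%*+++++++++++++++++++++++++++***********+++*****#*#########%%
206 -+*####%%@@@%#*+++++++++++++++++++++++++++++**********+++****************#%
208 *#####%%@@@#*++++++*#%%#*+++++++++++++++++++***+++++++++**************
[... 505 characters left out ...]
@@@@@@@@@@@@@@@@@@@@@@@@@@@@@@@@@@@@@@@@@@@@@@@@@@%#*#%%@@@@
224 ++++++*#@@@@@@@@@@@@@@@@@@@%%####***##%%@@@@@@@@@@@@@@@@@@@@@@@@%#*########
226 ***#%@@@@@@@@@@@@@@@@@@@%****+++**++*+**#%@@@@@@@@@@@@@@@@@@@@@@@@%#*******
228 **##%%%@@@@@@@@@@%%%%%##***+***++*+++++***%@@@%%@@@@@@@@@@@@@@@@@@#++++++*#
230 ******#*####%%%%%@@@@@@@@@@%%####****++++**#%%#******####%%@%%%%%#*++===+*#
232 ****************#######%%%%%@@@@@@@%#*+++++++*++++**++++++****##*+++=====++
234 ****************************#####%%##***********++++++*++++**##*+++========
236 *********#**************************************************##*+++=========
238 +++++++***********#****************************************##*+++==+******+
```

Request:
servo_tool --rows '[0,3,0,0,0,0,0,6,0,0,0,0,-2,8,0,0,0,0,-2,8,0,0,0,0,-2,8,0,0,0,0,-2,8,0,0,0,0,-2,8,0,0,0,0,-2,8,0,0,0,0]'

```text
time_s: 41.65
tcp_pos: [543.8, -8.5, 58.6]
ee_rot: [1.0, -0.001, -0.0, 0.0]
wrist_force: [-0.1, -0.6, -0.3]
gripper_width: 0.4
gripper_force: 0.0
```

```bash
python3 - <<'E'
from h import *; from asc import top
s=bot.read_state();print(s['tcp_pos'],s['wrist_force'],s['gripper_force'],s['time_s'])
w=snap('wrist','wi');top(w,85,500,670,70,-80,3)
c=snap('scene','ci');g=cv2.cvtColor(c['frame'],cv2.COLOR_RGB2GRAY)
print(proj(c,[[595,-7,95],[595,-7,55],s['tcp_pos']+[0,0,12.5]]).round())
for v in range(196,250,2): print(v,''.join(" .:-=+*#%@"[min(9,int(x)//25)] for x in g[v,275:365]))
E
```

```text
[543.76730324  -8.47697234  58.60824697] [-0.11200504 -0.59317111 -0.31186912] 0.0 41.65
  70 ::-*****+===================+++====================---==+
  67 ::-*****++++++++++++++++++%%%%%%%%%%%%%%%%%%%%%#####++++=
  64 ::-*****++++++++++++++++++%%%%%%%%%%%%%%%%%@@@@@@%%*+++++
  61 ::-*****++=---------------+++++++++++++++++++++++++==---=
  58 ::-*****++===-------------=+++++++++++++++++++++++=------
  55 ::-*****++====-------------+++++++++++++++++++++++-------
  52 :..=****++=====++++++++++++###############*******===-----
  49 :....+**++=====++++++++++++#*+++++++++++++*++*++*++++++--
  46 :.....:*++=====++++++++++++#+++++++++++++++++++++++++++--
  43 :.......-+=====++++++++++++#+++++++++++++++++++++++++++--
  40 :.........=====++++++++++++%+++++++++++++++++++++++++++--
  37 :.........=====++++++++++++%+++++++++++++++++++++++++++-:
  34 ..........=====++#++++++++%%+++++++++++++++++++++++++++-:
  31 ..........=====++%*++++++++++++++++++++++++++++++++++++-.
  28 ..........=====++%#++++++++++++++++++++++++++++++++++++-.
  25 ..........=====+++++++++++++++======++++++%%%%%%%%+++++-.
  2
[... 4043 characters left out ...]
##*+=========================++++++
236 ==============-===---====+*##*+==============--=*######*============================++++++
238 =========================*#####**++=========--=+*####*==============================++++++
240 =================-======--=*#########***++++***####*+===============+****+===========+++++
242 ========-=============--:-+*#####################*+++===================++++========-----=
244 ====================--::-+###################*###******+==============+*##*=======--------
246 =================---::---+###############**+===+=================+==+*##*+======----------
248 ===============---::-----+#############*+=======================+**###*+======------------
```

```bash
python3 - <<'E'
from h import *
w=load('wi');g=cv2.cvtColor(w['frame'],cv2.COLOR_RGB2GRAY)
e=lambda a,r,z:[595+r*np.cos(np.radians(a)),-7+r*np.sin(np.radians(a)),z]
for n,P in dict(cupc=[595,-7,53],ear139=e(139,62,85),ear155=e(155,62,85),cup90=e(90,31,95),cup270=e(270,31,95),pipeend=[577,-7,151]).items(): print(n,proj(w,[P]).round()[0])
G=cv2.resize(g[40:280,180:440],None,fx=.5,fy=.25,interpolation=cv2.INTER_AREA)
ch=" .,:;-~=+o*xX#%&@@"
for i,r in enumerate(G): print('%3d '%(40+4*i)+''.join(ch[min(17,int(v)//14)] for v in r))
E
```

```text
cupc [324. 154.]
ear139 [248. 250.]
ear155 [276. 266.]
cup90 [257. 166.]
cup270 [390. 165.]
pipeend [323. 251.]
 40 =~~~~~~=oooooooooooooooooooooooooooooo*#%%%%%%%%%X~~~======+++oooooooo***********************oooooo+oxx**x%%%%%%%%%%%%%%%%%%%Xoooo
 44 +++=~~~=oooooooooooooooooooooooooooox#%%%%%%%%%%%X~~~======+++oooooooo************************ooooo+oxx*x%%%%%%%%%%%%%%%%%%%%Xoooo
 48 ++++++=~oooooooooooooooooooooooooooo#%%%%%%%%%%%%#~~~=====++++oooooooo************************ooooo+ox*x%%%%%%%%%%%%%%%%%%%%%Xoooo
 52 ++++++++ooooooooooooooooooooooooooooX%%%%%%%%%%%%#~~~=====++++ooooooo*************************ooooo+o*x%%%%%%%%%%%%%%%%%%%%%%*oooo
 56 +++++++oX%#oooooooooooooooooooooooooX%%%%%%%%%%%%#=~~=====++++ooooooo*************************ooooo+ox%%%%%%%%%%%%%%%%%%%%%%%ooooo
 60 ++++++++X%#oooooooooooooooooooooooooX%%%%%%%%%%%%#=~~=====++++ooooooo*************************ooooo+*%%%%%%%%%%%%%%%%%%%%%%%%*oooo
 64 +++o++++x%#oooooooooooooooooooooooooX%%%%%%%%%%%%#=~~=====++++ooooooo*************************ooooo+X%%%%%%%%%%%%%%%%%%%%%%%#ooooo
 68 ooooooo+*%%*oooooooooooooooooooooooo*%%
[... 6411 characters left out ...]
%%%%%%%%%%%xooooooooooo+~
260 =+ooooo+~~~~~~~~============================================~~~~~~~~~~~;;-:~~~~~~~~~~~+********oo************xx*****o++++++++++++~
264 ==ooooo+~~~~~~=============================================~~~~~~~~~~~~:;;:~~~~~~~~~~~~===========================================
268 ~=+ooooo=~~~~=============================================~~~~~~~~~~~~~::;:~~~~~~~~~~~~===========================================
272 ==+ooooo=~~===============================================~~~~~~~~~~~~~::;:~~~~~~~~~~~~===========================================
276 ==+ooooo+~================================================~~~~~~~~~~~~~::;:~~~~~~~~~~~~~==========================================
```

```bash
python3 - <<'E'
from h import *
w=load('wi')
for p in [(276,240),(290,246),(284,228)]:
  for z in (85,70,60,45,35):
    P=onz(w,[p],z)[0]-[595,-7,0]; print(p,z,'r',np.hypot(*P[:2]).round(),'a',np.degrees(np.arctan2(P[1],P[0])).round(),end=' | ')
  print()
E
```

```text
(276, 240) 85 r 48.0 a 148.0 | (276, 240) 70 r 55.0 a 150.0 | (276, 240) 60 r 59.0 a 150.0 | (276, 240) 45 r 66.0 a 151.0 | (276, 240) 35 r 70.0 a 151.0 | 
(290, 246) 85 r 48.0 a 158.0 | (290, 246) 70 r 55.0 a 159.0 | (290, 246) 60 r 59.0 a 159.0 | (290, 246) 45 r 66.0 a 160.0 | (290, 246) 35 r 70.0 a 160.0 | 
(284, 228) 85 r 40.0 a 149.0 | (284, 228) 70 r 46.0 a 150.0 | (284, 228) 60 r 50.0 a 151.0 | (284, 228) 45 r 56.0 a 152.0 | (284, 228) 35 r 60.0 a 152.0 |
```

The ear is at about 154° and dips low, so the cap is hanging crooked. I'll drop the finger about 11 mm and push slowly.

Request:
servo_tool --rows '[-2,6,2,0,0,0,-3,7,6,0,0,0,-3,7,11,0,0,0,-3,1,11,0,0,0,-2,-4,11,0,0,0,-1,-9,11,0,0,0,1,-14,11,0,0,0,3,-18,11,0,0,0]'

```text
time_s: 42.75
tcp_pos: [547.4, 8.7, 48.2]
ee_rot: [1.0, -0.002, 0.001, 0.001]
wrist_force: [-1.5, -8.5, 3.8]
gripper_width: 0.2
gripper_force: 3.4
```

```bash
python3 st.py|head -1; python3 arc.py 7 51 2
```

```text
[547.3715035    8.71113116  48.22709435] [-1.52448963 -8.54362586  3.77116197] 42.75 0.19686564152934702
105.0 [(2, -6), (5, -11), (9, -16), (13, -21), (18, -25), (23, -28), (29, -31), (35, -33)]
49.0 [(6, -1), (12, -2), (19, -1), (25, 0), (31, 2), (36, 4), (42, 7), (47, 11)]
```

Request:
servo_tool --rows '[2,-5,0,0,0,0,4,-9,0,0,0,0,7,-13,0,0,0,0,10,-17,0,0,0,0,14,-21,0,0,0,0,18,-24,0,0,0,0,22,-27,0,0,0,0,27,-29,0,0,0,0]'

```text
time_s: 43.85
tcp_pos: [574.2, 38.7, 47.6]
ee_rot: [1.0, -0.001, -0.0, -0.0]
wrist_force: [-0.9, -0.9, 0.5]
gripper_width: 0.3
gripper_force: 0.6
```

```bash
cat > px.py <<'E'
from h import *
import sys
w=snap('wrist',sys.argv[1]);g=cv2.cvtColor(w['frame'],cv2.COLOR_RGB2GRAY)
s=bot.read_state();print(s['tcp_pos'].round(1),s['wrist_force'].round(1),s['time_s'])
e=lambda a,r,z:[595+r*np.cos(np.radians(a)),-7+r*np.sin(np.radians(a)),z]
for n,P in dict(cup90=e(90,31,92),cup90low=e(90,31,47),cup270=e(270,31,92)).items(): print(n,proj(w,[P]).round()[0])
G=cv2.resize(g[20:290,120:520],None,fx=.25,fy=.125,interpolation=cv2.INTER_AREA)
ch=" .,:;-~=+o*xX#%&@@"
for i,r in enumerate(G): print('%3d '%(20+8*i)+''.join(ch[min(17,int(v)//14)] for v in r))
E
python3 px.py wj
```

```text
[574.7  38.8  47.7] [0.1 0.1 0.2] 43.9
cup90 [358. 233.]
cup90low [351. 206.]
cup270 [490. 232.]
 20 ************xxxxxxxxxxxxxxxxxxxxxxx*=============*xxxxxxxxxxxxxxxxxxxxxxxxxxx*;:-----~~~~;;;::::::;-
 28 xxxxxxxxxxxxxxxxxxxxxxxxxxxxX&&%%%%%%%%%%%xooooooooo******x%%%%%%%%%%%#########+----~~~==~~~====~-;;
 36 xxxxxxxxxxxxxxxxxxxxxxxxxxxxX&@&&&&&&&&%x**ooooooooooo*****x%&&&&&&&&&&&&&&&&&&x---~~~====+++ooo****
 44 xxxxxxxxxxxxxxxxxxxxxxxx*ooo*xxx*o++++++=====+++++++++++++++o****xxxxxxxxxxxxxX+--~~~~===+++oooo****
 52 *********xxxxxxxxxxxxxxxo===+o**o===+++++++++++++++++++++++++++++++============~--~~~===++++ooo*****
 60 =====++++++===+oo++++++++===+o**o==+****************x#%%%%%#XXXXXX#######XxxxxX~--~~~===++++ooo*****
 68 =============================o**o===****************x&&&&&&&&&&&&&&&&&&&&&&&&&%~-~~~~==++++ooo*****x
 76 =============================o***===****************%&&&&&&&&&&&&&&&&&&&&&&&&&%-~~~~===++++ooo*****x
 84 =============================x#xx+==***************#&&&&&&&&&&&&&&&&&&&&&&&&&&X~~~~~==++++ooo*****xx
 92 +ooooooo++++ooooo+++++++++===X&&&xo+**************%&&&
[... 1866 characters left out ...]
=o**o==o*******o===========X%%%o++++===~-------~~~==+++oo*****xxxxxxxx
244 ===============================o**o==o*******+====~~-====*&&&%o+======-------~~==++++oo****xxxxxxxxx
252 ===============================+**o=oo*******=====~~-====+&&&&%*++====~------~~==++++oo****xxxxxxxxx
260 ===============================+**o+++******o=====-~-=====X&&&&&Xo++===~---~-~~==+++ooo****xxxxxxxxx
268 =======================+++++===+o*o+=o**oo*o+=====-~-=====o&&&&&&%X*++==~--~-~~~=+++ooo***o*xxxxxxo=
276 ==================xxxxxxxxxxo===ooo==*Xx***o=~~~~~-~-=~~~~=#%%%%%%%%#x*+=~~~-~~~~=====++++==oo+++===
284 =================+xxxxxxxxxxo:::::::::::::::::::::-~;:::::::::::::::::::::=~-~~~~=~~===============~
```

The ear is moving again (now about 97°, tip at px (302,222)). Continuing.

Request:
servo_tool --rows '[5,-2,0,0,0,0,11,-3,0,0,0,0,17,-4,0,0,0,0,23,-4,0,0,0,0,29,-3,0,0,0,0,35,-2,0,0,0,0,41,0,0,0,0,0,46,3,0,0,0,0]'

```text
time_s: 44.9
tcp_pos: [620.4, 35.1, 47.7]
ee_rot: [1.0, -0.001, 0.0, -0.0]
wrist_force: [1.0, -0.8, 0.2]
gripper_width: 0.5
gripper_force: 0.0
```

```bash
python3 px.py wk
```

```text
[620.7  34.7  47.7] [ 0.3 -0.7  0.5] 44.95
cup90 [349. 318.]
cup90low [344. 275.]
cup270 [470. 317.]
 20 **********=~~~~~~~~~~~~~~~~~~~~~~~~~;;;;;;;;;;;;;;;;;;;;;;;;;;;;;;;;;;;;;;;;;;----~~~====+++ooooo***
 28 **********======================~~~~~-----------------------------------;;;;;-----~~~====++ooooo****
 36 **********+============================~=~~~~~~~======================+++o**+----~~~====+++ooooo****
 44 **********o===================================================oooo**********+----~~~====+++oooo*****
 52 ***********o+oooooooo+++++ooooo+===================+oo+++++oo**************x=---~~~~====++ooooo*****
 60 *******************************+==================+********************xxxxx=---~~~====+++oooo******
 68 *********************************oo=============*xxxxxxxxxxxxxxxxxxxxxxxxxxx~---~~~====+++ooo*******
 76 ***********************************=============*******************xxxxxxxx*~--~~~~====++ooooo+++==+
 84 ***********************************=============****xxxxxxxxxxxxxxxxxxxxxxx*---~~~=====~~----~~~~~~~
 92 ooooooooooooooooooooooooooooooooooo+============o*
[... 1870 characters left out ...]
ooo+~~+ooooooooo====~;-=====*X++x#XXXx*++++--~~~===+++ooo****x*******=
244 ==============================+ooo~=ooooooooo+====-;-====~~~o**XXXXXXx+++--~~~===+++ooo***********o~
252 ==============================+ooo~++oooooooo=~~~~-;-~~==~~+oxox##XXX*++=--~~~===++oooo***********+~
260 ==============================+ooo===ooooooo+~~~~~-;-~~~~~=+*XXXXXXXx+++=--~~~===++ooo************=~
268 ===============================ooo~~+*oooooo=~~~~~-;;~~~~~=+~*x*XXx*++==~--~~====++ooo*********o+~~~
276 ==================**********===+++~=**++++++~~~~~~-;;~~~~~~=~~=~++=~~~~~---~~~====++=========~~~~~~~
284 ~~~===============******xxx*=::::::::::::::::::,,:;~;:,:::::::::::::::::::-~~~~~~~~~~=======~~~~~~~~
```

```bash
python3 - <<'E'
from h import *
sd=snap('side','sm');g=cv2.cvtColor(sd['frame'],cv2.COLOR_RGB2GRAY)
print(proj(sd,[[595,-7,80],[595,-7,53],[595,-7,5],[595,24,5]]).round())
for v in range(184,240,2): print(v,''.join(" .:-=+*#%@"[min(9,int(x)//25)] for x in g[v,265:355]))
c=snap('scene','cm');g=cv2.cvtColor(c['frame'],cv2.COLOR_RGB2GRAY)
print(proj(c,[[595,-7,95],[595,-7,55],[595,-7,5]]).round())
for v in range(206,260,2): print(v,''.join(" .:-=+*#%@"[min(9,int(x)//25)] for x in g[v,285:375]))
E
```

```text
[[307. 202.]
 [308. 210.]
 [308. 224.]
 [304. 229.]]
184 ==--:::::::::::::............:-----:..:-=++++++=-:........................................
186 =====----:::::::::...........::::--::-==++++++=--:........................................
188 =++****+++++====----::::.:::-:---=---==++++=+==-::........................................
190 ==+***++************+++++++==-=++***+===+++====-:.........................................
192 ==++++=++******************+++++*##*+===++++===++=:.......................................
194 ===+**++**************++=+*+++++*##*====+++====+*+-.......................................
196 ===+*#*****************+++*+++++*#*+=====+++===+++=-:::...................................
198 ===+###################*******+++*+=============+*#%%%##**++==-::::.......................
200 ====+***####%#%%#%%@@@%#******+++*++============+*###%%%%%%%@@%%%%%###*****++++++=+=======
202 ========+##%%#%%%%@@@%*+******+++***+++==++===++*################%%%%%%@@@@@@@@@%%%%%#####
204 ====---=*#%%%%%%@@@%*+++******+++**##**********#*#############################%%@@@@@%####
20
[... 3517 characters left out ...]
#####**#*+=======---------=++++++++
246 ========--::---+###*+==========++==--=-======*****########*+=========----------==+++++++++
248 ======--::-----+###*+===============---=============++***+==========---------==+++++++++++
250 ====--::-------+*###*+===========-=================================---------=+++++++++++++
252 =---::---------=*#####*++========================================---------=+++++++++++++++
254 -::::----------=*##########*++++==============================----------=+++++++++++++++==
256 :--------------=*###################*========================---------=++++++++++++++=----
258 ---------------=+#####**############*=========+*##*+=======-------------==+++++++===------
```

The side view shows the cup standing in the pan (px 296–317, bottom near row 231), so the cap has dropped and been caught. Going to the pan handle.

Request:
servo_tool --rows '[0,-2,-40,0,0,0,0,-8,-85,0,0,0,-50,-12,-85,0,0,0,-100,0,-80,0,0,0,-140,25,-70,0,0,0,-162,43,-60,0,0,0,-162,43,-50,0,0,0,-162,43,-50,0,0,0]'

```text
time_s: 46.05
tcp_pos: [458.0, -7.0, 97.3]
ee_rot: [1.0, -0.002, -0.0, -0.0]
wrist_force: [0.2, 1.0, 1.1]
gripper_width: 0.4
gripper_force: 0.0
```

Request:
servo_tool --rows '[0,0,0,0,0,0,0,0,0,0,0,0,0,0,0,0,0,0,0,0,0,0,0,0,0,0,0,0,0,0,0,0,5,0,0,0,0,0,10,0,0,0,0,0,15,0,0,0]' --fingers 64

```text
time_s: 47.05
tcp_pos: [457.7, -7.2, 82.2]
ee_rot: [1.0, -0.002, -0.0, -0.0]
wrist_force: [-0.6, -0.8, -0.4]
gripper_width: 64.1
gripper_force: 0.0
```

```bash
python3 - <<'E'
from h import *; from asc import top
s=bot.read_state();t=s['tcp_pos'];print(t,s['wrist_force'],s['time_s'])
w=snap('wrist','wn');g=cv2.cvtColor(w['frame'],cv2.COLOR_RGB2GRAY)
L=cv2.createLineSegmentDetector().detect(g[:280].copy())[0].reshape(-1,2,2)
for l in L:
    P=onz(w,l,40)[:,:2]
    if np.linalg.norm(l[0]-l[1])>45 and P[:,0].min()>400: print(l.round().tolist(),P.round().tolist())
top(w,44,480,680,98,-112,4)
E
```

```text
[457.70017623  -7.2483023   82.15085403] [-0.63101778 -0.82348686 -0.39938057] 47.05
[[557.0, 216.0], [533.0, 0.0]] [[458.0, -180.0], [602.0, -139.0]]
[[470.0, 0.0], [454.0, 155.0]] [[602.0, -99.0], [503.0, -98.0]]
[[638.0, 194.0], [556.0, 216.0]] [[474.0, -241.0], [457.0, -180.0]]
[[202.0, 148.0], [413.0, 150.0]] [[509.0, 80.0], [507.0, -68.0]]
[[458.0, 157.0], [197.0, 154.0]] [[502.0, -100.0], [505.0, 84.0]]
[[172.0, 1.0], [187.0, 164.0]] [[602.0, 90.0], [497.0, 92.0]]
[[198.0, 153.0], [185.0, 0.0]] [[505.0, 83.0], [602.0, 82.0]]
[[418.0, 129.0], [426.0, 1.0]] [[521.0, -70.0], [601.0, -70.0]]
[[203.0, 1.0], [214.0, 147.0]] [[602.0, 70.0], [510.0, 71.0]]
[[188.0, 166.0], [463.0, 168.0]] [[496.0, 91.0], [494.0, -105.0]]
[[272.0, 68.0], [221.0, 71.0]] [[561.0, 29.0], [560.0, 63.0]]
[[211.0, 67.0], [206.0, 1.0]] [[562.0, 68.0], [602.0, 68.0]]
[[341.0, 261.0], [343.0, 168.0]] [[422.0, -18.0], [494.0, -19.0]]
[[465.0, 167.0], [484.0, 1.0]] [[495.0, -106.0], [602.0, -108.0]]
[[309.0, 191.0], [309.0, 248.0]] [[478.0, 5.0], [433.0, 6.0]]
[[181.0, 194.0], [227.0, 192.0]] [[475.0, 99.0], [477
[... 2961 characters left out ...]
*#%+#%%%%%%%%%%%%##%%%%#####                   
 -66 +++*#%=#%%%%%%%%%%%%%%%%%%%####                   
 -70 +++*#%=++++++++++++++++++++++++                   
 -74 ++++%%=++++++++++++++++++++++==                   
 -78 ++++%%=++++++++++++++++++++++==                   
 -82 ++++%%=++++++++++++++++++++++==                   
 -86 ++++%%=------------------------                   
 -90 ++++%%=------------------------                   
 -94 ++++%%=------------------------                   
 -98 ++++%%%%%%%%%%%%%##############                   
-102 ++++%%%%%%%%%%%%%##############                   
-106 +++++**+++*+*++++*****+********                   
-110 ++++++*+++*++++++++++++++++++++
```

Pan is still at (595,-7.5) with the cap inside. Lowering onto the handle.

Request:
servo_tool --rows '[0,0,20,0,0,0,0,0,40,0,0,0,0,0,55,0,0,0,0,0,62,0,0,0,0,0,68,0,0,0,0,0,68,0,0,0,0,0,68,0,0,0,0,0,68,0,0,0]'

```text
time_s: 48.1
tcp_pos: [458.0, -7.3, 15.0]
ee_rot: [1.0, -0.001, 0.0, 0.0]
wrist_force: [0.2, 0.3, -0.2]
gripper_width: 64.2
gripper_force: 0.0
```

Request:
servo_tool --rows '[0,0,0,0,0,0,0,0,0,0,0,0,0,0,0,0,0,0,0,0,0,0,0,0,0,0,0,0,0,0,0,0,0,0,0,0,0,0,0,0,0,0,0,0,0,0,0,0]' --fingers 10

```text
time_s: 49.1
tcp_pos: [457.8, -7.2, 14.7]
ee_rot: [1.0, -0.002, 0.0, 0.0]
wrist_force: [0.2, -1.4, 0.4]
gripper_width: 25.7
gripper_force: 30.0
```

```bash
python3 - <<'E'
from h import *
w=load('wn');P=onz(w,[(556.5,216),(533,0),(638,194)],0)[:,:2];print(P)
u=(P[1]-P[0]);u/=np.linalg.norm(u);v=(P[2]-P[0]);v/=np.linalg.norm(v);print(np.degrees(np.arctan2(u[1],u[0])),u@v,P[0]+120*u+120*v)
w=load('w1');P=onz(w,[(289,268),(322,368)],0)[:,:2];v=P[1]-P[0];v/=np.linalg.norm(v);u=np.array([-v[1],v[0]]);print(P.mean(0)+120*u)
E
```

```text
[[ 444.49994616 -209.78133067]
 [ 614.49094616 -162.36696371]
 [ 464.33090164 -280.68155692]]
15.584998837659208 0.0007230695296564991 [ 592.41158532 -293.1058253 ]
[ 595.89734347 -293.16747698]
```

Request:
servo_tool --rows '[0,4,0,0,0,0,0,12,0,0,0,0,0,24,0,0,0,0,0,39,0,0,0,0,0,55,0,0,0,0,0,71,0,0,0,0,0,88,0,0,0,0,0,105,0,0,0,0]'

```text
time_s: 50.1
tcp_pos: [457.4, -113.5, 14.6]
ee_rot: [1.0, -0.002, -0.0, -0.0]
wrist_force: [-0.4, 3.9, 1.3]
gripper_width: 25.6
gripper_force: 30.1
```

Request:
servo_tool --rows '[0,17,0,0,0,0,0,33,0,0,0,0,0,49,0,0,0,0,0,65,0,0,0,0,0,80,0,0,0,0,0,95,0,0,0,0,0,109,0,0,0,0,0,122,0,0,0,0]'

```text
time_s: 51.1
tcp_pos: [457.1, -235.1, 14.7]
ee_rot: [1.0, -0.002, -0.0, -0.0]
wrist_force: [0.6, 4.6, 3.0]
gripper_width: 26.2
gripper_force: 30.1
```

Request:
servo_tool --rows '[0,13,0,0,0,-0.03,1,26,0,0,0,-0.07,2,39,0,0,0,-0.11,2,52,0,0,0,-0.15,3,65,0,0,0,-0.19,3,78,0,0,0,-0.23,4,89,0,0,0,-0.26,4,95,0,0,0,-0.272]'

```text
time_s: 52.1
tcp_pos: [460.8, -329.9, 14.7]
ee_rot: [0.991, 0.134, 0.0, -0.0]
wrist_force: [0.3, 6.4, 4.5]
gripper_width: 25.3
gripper_force: 30.1
```

```bash
python3 - <<'E'
from h import *; from asc import top
s=bot.read_state();t=s['tcp_pos'];print(t,s['wrist_force'],s['time_s'],s['gripper_width'])
w=snap('wrist','wp')
L=cv2.createLineSegmentDetector().detect(cv2.cvtColor(w['frame'],cv2.COLOR_RGB2GRAY)[:280].copy())[0].reshape(-1,2,2)
u=np.array([np.cos(.272),np.sin(.272)]);v=np.array([-u[1],u[0]]);c=np.array([593.5,-293])
for z in (40,0):
  for l in L:
    P=onz(w,l,z)[:,:2]-c;Q=np.c_[P@u,P@v]
    if np.linalg.norm(l[0]-l[1])>60 and np.abs(Q).max()<150: print(z,Q.round().tolist())
for n in('scene','side'):
    d=snap(n,n+'p');D=(abs(d['frame'].astype(int)-load(n+'0')['frame']).max(2)>60)
    f=d['frame'];m=(f.max(2)<45);y,x=np.nonzero(m[165:260,180:400]);print(n,'dark px',len(x))
E
```

```text
[ 460.7941409  -329.85964884   14.67827246] [0.34285929 6.38462056 4.48960937] 52.1 25.28382703002388
40 [[-101.0, -30.0], [-100.0, -97.0]]
40 [[-42.0, -46.0], [-23.0, -22.0]]
40 [[-91.0, -90.0], [-92.0, 90.0]]
40 [[-109.0, -95.0], [-109.0, -11.0]]
40 [[-92.0, 91.0], [-12.0, 91.0]]
40 [[-13.0, -89.0], [-91.0, -89.0]]
40 [[-12.0, 100.0], [-101.0, 100.0]]
40 [[-85.0, 32.0], [-85.0, -41.0]]
40 [[-13.0, 76.0], [-84.0, 76.0]]
40 [[-101.0, -98.0], [-13.0, -98.0]]
40 [[-110.0, 14.0], [-109.0, 97.0]]
40 [[-86.0, -74.0], [-13.0, -73.0]]
40 [[-20.0, -23.0], [-39.0, -49.0]]
0 [[-111.0, -38.0], [-110.0, -120.0]]
0 [[-37.0, -57.0], [-14.0, -27.0]]
0 [[-99.0, -112.0], [-99.0, 112.0]]
0 [[-121.0, -119.0], [-121.0, -14.0]]
0 [[-99.0, 113.0], [-0.0, 113.0]]
0 [[-1.0, -111.0], [-99.0, -111.0]]
0 [[-0.0, 124.0], [-110.0, 124.0]]
0 [[-91.0, 40.0], [-91.0, -51.0]]
0 [[-1.0, 94.0], [-90.0, 94.0]]
0 [[-110.0, -122.0], [-1.0, -122.0]]
0 [[-121.0, 18.0], [-121.0, 121.0]]
0 [[-92.0, -92.0], [-2.0, -91.0]]
0 [[-9.0, -29.0], [-33.0, -61.0]]
scene dark px 358
side dark px 110
```

The pan is within about 1 mm of the mat centre and aligned with it. Releasing and lifting clear.

Request:
servo_tool --rows '[0,0,0,0,0,0,0,0,0,0,0,0,0,0,0,0,0,0,0,0,0,0,0,0,0,0,-15,0,0,0,0,0,-45,0,0,0,0,0,-80,0,0,0,0,0,-120,0,0,0]' --fingers 64

```text
time_s: 53.25
tcp_pos: [460.7, -329.1, 136.7]
ee_rot: [0.991, 0.134, 0.0, 0.0]
wrist_force: [0.3, 0.4, 0.3]
gripper_width: 64.1
gripper_force: 0.0
```

Request:
servo_tool --rows '[-10,0,-40,0,0,0,-20,0,-70,0,0,0,-30,0,-90,0,0,0,-30,0,-90,0,0,0,-30,0,-90,0,0,0,-30,0,-90,0,0,0,-30,0,-90,0,0,0,-30,0,-90,0,0,0]'

```text
time_s: 54.25
tcp_pos: [432.0, -337.1, 224.3]
ee_rot: [0.991, 0.134, -0.0, -0.0]
wrist_force: [0.5, 0.9, -0.0]
gripper_width: 63.9
gripper_force: 0.0
```

```bash
python3 - <<'E'
from h import *
s=bot.read_state();t=s['tcp_pos'];print(t,s['wrist_force'],s['time_s'],s['gripper_width'])
w=snap('wrist','wq');g=cv2.cvtColor(w['frame'],cv2.COLOR_RGB2GRAY)
L=cv2.createLineSegmentDetector().detect(g[:280].copy())[0].reshape(-1,2,2)
u=np.array([np.cos(.272),np.sin(.272)]);v=np.array([-u[1],u[0]]);c=np.array([593.5,-293])
for z in (40,0):
  for l in L:
    P=onz(w,l,z)[:,:2]-c;Q=np.c_[P@u,P@v]
    if np.linalg.norm(l[0]-l[1])>60 and np.abs(Q).max()<135: print(z,Q.round().tolist())
a=np.arange(-130,135,5)
for q in range(125,-130,-8):
    p=proj(w,[[*(c+x*u+q*v),44] for x in a]).round().astype(int)
    print('%4d '%q+''.join(" .,:;-~=+o*xX#%&@@"[int(g[y,x])//15] if 0<=x<640 and 0<=y<400 else '?' for x,y in p))
E
```

```text
[ 431.96751646 -337.12748652  224.32957994] [ 5.28202398e-01  9.17840211e-01 -3.94085437e-04] 54.25 63.91444874693708
40 [[-100.0, -99.0], [18.0, -99.0]]
40 [[-9.0, 100.0], [-82.0, 100.0]]
40 [[-101.0, 98.0], [-102.0, -95.0]]
40 [[18.0, -90.0], [-92.0, -89.0]]
40 [[18.0, -108.0], [-117.0, -108.0]]
40 [[-93.0, -89.0], [-92.0, 91.0]]
40 [[-112.0, 110.0], [18.0, 110.0]]
40 [[-118.0, 16.0], [-118.0, 108.0]]
40 [[-118.0, -106.0], [-118.0, -14.0]]
40 [[-91.0, 91.0], [18.0, 91.0]]
40 [[18.0, 83.0], [-89.0, 83.0]]
40 [[-91.0, -82.0], [17.0, -82.0]]
0 [[-101.0, -109.0], [29.0, -110.0]]
0 [[-0.0, 110.0], [-81.0, 111.0]]
0 [[-102.0, 109.0], [-103.0, -106.0]]
0 [[29.0, -99.0], [-92.0, -99.0]]
0 [[29.0, -119.0], [-120.0, -120.0]]
0 [[-93.0, -99.0], [-93.0, 100.0]]
0 [[-114.0, 121.0], [30.0, 121.0]]
0 [[-121.0, 17.0], [-121.0, 119.0]]
0 [[-121.0, -118.0], [-121.0, -15.0]]
0 [[-91.0, 100.0], [30.0, 100.0]]
0 [[30.0, 92.0], [-88.0, 92.0]]
0 [[-90.0, -90.0], [29.0, -91.0]]
 125 =~~~********o**o**o*o*oooooooo???????????????????????
 117 ~~=~*****************oo*oooooo???????????????????????
 109 =~==oo
[... 1058 characters left out ...]
*;;;%%*%%%%%%%%%*o*XX%######???????????????????????
 -43 ***;;;%%#%%%%%%%%%XoXX########???????????????????????
 -51 ***;;;%%*%%%%%%%%%#XX%########???????????????????????
 -59 ***;;;%%*%%%%%%%%%%%##########???????????????????????
 -67 ***;;;%%ooooooooooooooooo+++++???????????????????????
 -75 ***;;;%%ooooooooooooooo+++++++???????????????????????
 -83 ***;;;%%~~~~~~~~~~~~~~~~~~----???????????????????????
 -91 ***;;;%#%%###X#XX####X####*###???????????????????????
 -99 ***;;;::;:;;-:;;:;;::;:::-:;;:???????????????????????
-107 ***+=o+=o++o++oo=oo=oo~*+~++++???????????????????????
-115 ************************o*oo**???????????????????????
-123 ****o**************o****oo**oo???????????????????????
```

```bash
python3 -c "
from cell import bot
print(bot.sign_off())"
```

```text
the job is handed in; nothing more can be done
None
```

The job is handed in at about 54 s on the robot's clock, with the robot touching nothing: the valve is shut against its stop, the cap came off and dropped into the pan, and the pan sits flat within about 2 mm of the mat's centre.

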